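# Unload the blue-light plate viewer and shut it

## Robot

A 6-joint arm with a two-finger parallel gripper is mounted at the origin on the work surface. World frame = base frame: x ahead of the robot, y to its left, z up, the work surface at z = 0. Lengths are in mm, angles in rad, forces in N, time in s.
With the tool pointing down it reaches from about 400 to 925 mm from the base axis. Payload 12.5 kg.
Tool frame: the origin (TCP) lies on the centre line of the jaws, within the pads' length; the fingertips stand 14 mm ahead of it and the grasp point (between the pads) lies 5 mm behind it; z points along the fingers, y is the direction in which the jaws open and shut (so a half turn about z gives the same grasp; the last joint's range is limited). The gripper opens to 95 mm and grips with 3 to 60 N. Pads are 20 mm wide; open, the fingers measure 119 mm over their backs; the gripper's body (75 mm by 180 mm) begins 59 mm behind the grasp point.
Start: joints at [-1.426, 0.491, 1.559, -0, 1.092, -0.106], TCP at [155.134, -605.457, 228.661] pointing down, gripper open.
Joint ranges: [-3.1, 3.1], [-0.84, 2.19], [0.05, 2.79], [-1.13, 4.28], [0.06, 2.93], [-2.69, 2.69]. Speed limits (rad/s): [2.22, 2.22, 2.79, 3.14, 3.14, 3.14].

## Interface

Orientations are given as [roll, pitch, yaw] about the fixed x, y, z axes, in that order (R = Rz(yaw) Ry(pitch) Rx(roll)).
In Python, from cell import * gives the robot as it stands.
- The arm moves only by the tool play_rows, never from a script. Its argument "moves" is a list of rows, each a list of 7 numbers: the shift along the tool's x, y, z in m, then the turn, a rotation vector about the tool's x, y, z in rad, then the opening in per cent of the stroke, from 0 (shut) to 100 (fully open). In form: [[tx, ty, tz, ax, ay, az, claw], ...]. A call has 1 to 8 rows; each row shifts and turns the pose as measured when the row begins, along the tool's axes as they then stand; what a row does not reach is not made up. A row lasts 1/10 s, in which the tool goes at most 50 mm and 8.59 degrees, less where a joint would pass 70% of its speed; a pose out of reach is approached as far as the arm can. A call is refused whole if a number of a shift passes 0.05 or a number of a turn 0.15, either way. A call with a gripper value outside its range is refused whole. The fingers move at their own pace and stop on an object; the grip force is fixed at half the most. Time passes only in rows, so rows that do not move let the fingers close. It gives the time, the measured TCP pose, the force and the opening at its end, in the units of the state.
- state(): the state, without advancing time (a new reading comes with each control period).
- read_camera(name): name is "side" or "top" or "wrist"; returns a dict with "img" (420x560x3 uint8, red, green, blue), "fx", "fy", "cx", "cy" (pixels), "R" (3x3) and "t" (3): a world point X has camera coordinates R X + t. Camera axes: x right, y down, z forward; pixel columns grow to the right and rows downward; lengths in mm; the calibration is good to about 2 mm. A picture is of the moment at which its call begins. There is no depth.
- job_done(): hands the job in, once; it reports no verdict.
The state is a dict: "t": time; "joints": joint angles; "qvel": joint speeds; "tau": joint torques, N m; "eef_pos": TCP position; "tcp_rot": TCP orientation; "ft_force": force on the tool from outside, world axes, zero at the start; "moment": the same for the moment, N m; "opening": opening from 0.0 (shut) to 1.0 (fully open).
Only numpy, scipy, OpenCV 4.12 (cv2) and the standard library are available. Lean on these libraries where they do the work, as an engineer would, in place of code of your own. Each camera call takes 0.05 s, during which the arm holds its last target.

## Task

The exposure is over, so unload the blue-light plate viewer: first slide its dimmer fully off, then swing both steel retaining tabs fully aside, lift the amber pane out of its frame by its handle and lay it flat, handle up, in the middle of the dark bench mat. Then move every culture dish from the stage to the steel tray, kept level and set down gently, each flat on the tray's floor. When all are out, put the pane back flat in its frame, handle up, and swing both tabs fully back over its edge; leave the dimmer off and the rest of the bench as it is.

Things in the scene. Friction and masses are not known exactly. Their poses are not given: they have to be found in the camera images.
- viewer: the blue-light plate viewer: a pale grey box 210 (x) by 310 (y) by 63 mm high, fixed to the bench, with a dark grey apron (56 mm deep in x, top 45 mm above the bench) along its front, the -x side, which looks to the robot. Origin: middle of the box's underside, on the bench. x away from the robot at yaw 0, y left, z up.
- stage (a point): middle of the viewer's lit, pale blue stage, the flat floor of an open bay 170 (x) by 230 mm (y), 34 mm above the bench; axes as the viewer's. The bay's walls rise 24 mm from the stage to a ledge 10 mm wide on which the pane's edge rests; outside the ledge a rim stands 5 mm higher (top 29 mm above the stage).
- dimmer (a joint): position (m) of the black dimmer fader in its straight slot along the apron: 0 = off, the stop at the viewer's +y end (left as the robot sees it, short tick marks), 0.08 = full, the stop at the -y end (long tick marks). It stays where it is left; about 1.5 N moves it.
- dimmer_cap (a point): centre of the fader's black cap, 24 (x) by 12 (y) by 20 mm high, its top 67 mm above the bench; its axes are the viewer's, and it slides along y. It is 132 mm in front of the stage's middle (-x), and at joint 0 it is 40 mm to +y of that middle.
- tab_left (a joint): angle (rad) of the steel swing tab in the middle of the left (+y) rim: near 0 it points inward over the pane's edge and holds it down; from above it turns clockwise, its free end swinging to the robot's side (-x), to a stop at 1.6, where it lies along the rim (clear of the pane from about 1.3). It turns easily (about 2 N at the fin) and stays where it is left.
- tab_right (a joint): the same for the tab in the middle of the right (-y) rim; its free end also swings towards -x, so from above it turns anticlockwise; 0 = holding the pane, 1.6 = fully aside.
- tab_left_fin (a point): centre of the upright finger fin on the left tab: 9 mm thick across the tab (its x axis), 16 mm long along the tab (its y axis), 20 mm high, from 4 mm above the rim's top to 25 mm above it. 25 mm from the tab's pivot. The tab itself is a flat bar 10 mm wide and 4 mm thick reaching 37 mm from the pivot.
- tab_right_fin (a point): the same on the right tab.
- tab_left_pivot (a point): vertical pivot axis of the left tab, a fixed point on the rim, 138 mm to +y of the stage's middle, 1.5 mm above the rim's top; axes as the viewer's.
- tab_right_pivot (a point): the same for the right tab, 138 mm to -y.
- pane_handle (a point): the loose amber see-through pane, 183 (x) by 243 (y) by 4 mm, about 0.28 kg, lying in the viewer's frame with about 3.5 mm of play all round. This point is the centre of its handle, a black bar 76 mm long (along x), 12 mm wide (y) and 12 mm high on two posts, above the pane's middle, 26 mm above its underside; 16 mm of free height under the bar. z: the pane's upward normal.
- dish1_mid (a point): centre (half-way up) of a round lidded culture dish, clear plastic with a tan filling, 36 mm across, 14 mm high, about 18 g, at the start flat on the viewer's stage under the pane; it slides when knocked. 2 or 3 of the four dishes are there; None = absent.
- dish2_mid (a point): another such dish, or None.
- dish3_mid (a point): another such dish, or None.
- dish4_mid (a point): another such dish, or None.
- mat_mid (a point): middle of the top of a dark grey flat bench mat, 240 (x) by 290 (y) by 3 mm, fixed, on the left or the right of the viewer.
- tray_in (a point): middle of the inner floor of a low open steel tray, 180 (x) by 200 (y) by 20 mm high outside, walls and floor 4 mm thick, fixed, on the other side of the viewer; the floor is 4 mm above the bench.
- pipette: bystander: ivory and navy hand pipette lying on the bench near the robot, left, about 240 mm long, 46 mm wide, 25 mm high. Leave alone.
- marker: bystander: dark marker pen, 130 mm long, 13 mm thick, lying on the bench near the robot, right. Leave alone.
- small_rack: bystander: blue microtube rack, 61 by 78 by 26 mm with tubes to 36 mm, beyond the left of the viewer. Leave alone.
- timer: bystander: white timer, 75 by 75 by 24 mm, beyond the right of the viewer. Leave alone.

How it is judged:
By the outcome, as a careful person would: the job done as asked, in the order asked, and still so for the second after the job is handed in, with the robot touching nothing.
Of dish1, dish2, dish3, dish4 only 2 to 3 are there at a start; the rules pass over those that are not, and their reading is None.
At some moment in a run one of dish1, dish2, dish3, dish4 may be knocked a few centimetres aside while the robot is not near it.
It also fails if it takes over 210 s, if anything falls off the work surface, if the arm or the gripper's body presses on something with over 40 N, if the wrist force passes 120 N, or if a joint passes its speed limit or range.

## Working session

There is one attempt and no reset: what is moved stays moved. The work goes in short steps, Python scripts to look and compute and a tool call to move; the robot and the scene stay as the last step left them, time stands still between calls to the robot, and variables do not carry over. Pictures are saved under pics/ and viewed, and the job is handed in when it is done.

Besides the shell and the picture viewer there is one more tool, called after "Emit:" in YAML: its name, and indented under it one key for each argument. play_rows: Moves the arm, as the interface text tells. Its arguments: {"type":"object","properties":{"moves":{"type":"array"}},"required":["moves"]}

```bash
ls; mkdir -p pics; python3 - <<'E'
from cell import *
import cv2
print(state())
for n in ["side","top","wrist"]:
    c=read_camera(n); cv2.imwrite(f"pics/a_{n}.png",c["img"][:,:,::-1]); print(n,c["fx"],c["fy"],c["cx"],c["cy"],c["R"],c["t"])
E
```

```text
pics
{'t': 0.0, 'joints': array([-1.42561679e+00,  4.91544100e-01,  1.55944198e+00,  6.20135794e-06,
        1.09172640e+00, -1.05615839e-01]), 'qvel': array([-0.00011965, -0.00120279, -0.0002137 , -0.00034001,  0.00054797,
        0.00028068]), 'tau': array([ 1.15646297e-03, -6.12646222e+01, -2.58181983e+01,  6.93325885e-02,
        4.81255667e-02, -8.56090810e-05]), 'eef_pos': array([ 155.08913419, -605.21270748,  228.07392543]), 'tcp_rot': array([-3.14047965e+00, -1.23520995e-04,  2.50792443e-01]), 'ft_force': array([ 0.88379767, -0.89364949,  0.41089792]), 'moment': array([-0.01887308,  0.00126208,  0.04546775]), 'opening': 1.0020535440270466}
side 515.9567658406773 515.9567658406773 279.6734915000101 214.2304876405964 [[ 0.99833311 -0.05755682  0.0042676 ]
 [-0.03186684 -0.61136373 -0.79070784]
 [ 0.04811969  0.78925383 -0.61217881]] [-495.12395792   89.56183481 1216.13953483]
top 530.7586334521257 530.7586334521257 283.653538839467 210.08302886598577 [[ 0.0066317  -0.99980278  0.0187194 ]
 [-0.98726564 -0.00952168 -0.15879514]
 [ 0.15894206 -0.01742793 -0.98713408]] [  -6.86897463  520.38023501 1117.76134   ]
wrist 300.2193803908438 300.2193803908438 281.9003900897062 211.91604370419506 [[ 2.48654466e-01 -9.68592035e-01 -6.52178615e-04]
 [-9.37845565e-01 -2.40929506e-01  2.49797255e-01]
 [-2.42108761e-01 -6.15015604e-02 -9.68297943e-01]] [-625.1682637   -27.39313548  390.16341829]
```

View pics/a_top.png

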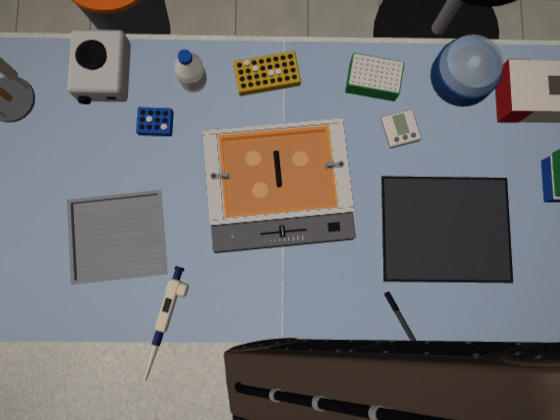

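View pics/a_side.png

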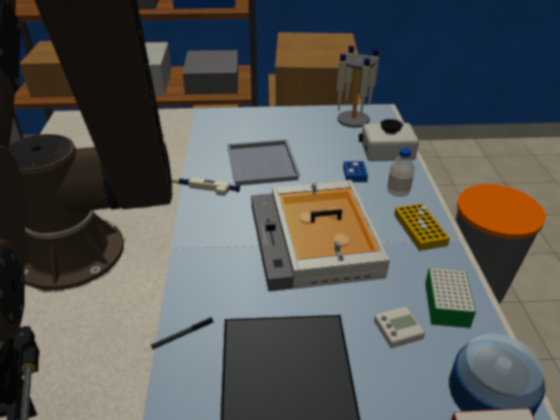

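```bash
cat > h.py <<'E'
from cell import *
import cv2, numpy as np
def P(c,X):
    X=np.atleast_2d(np.asarray(X,float)); q=X@c["R"].T+c["t"]
    return np.c_[c["fx"]*q[:,0]/q[:,2]+c["cx"], c["fy"]*q[:,1]/q[:,2]+c["cy"]]
def B(c,uv,z):
    uv=np.atleast_2d(np.asarray(uv,float))
    d=np.c_[(uv[:,0]-c["cx"])/c["fx"],(uv[:,1]-c["cy"])/c["fy"],np.ones(len(uv))]@c["R"]
    o=-c["R"].T@c["t"]; s=(z-o[2])/d[:,2]
    return o+d*s[:,None]
def crop(c,name,x0,y0,w,h,k):
    im=c["img"][y0:y0+h,x0:x0+w,::-1]
    cv2.imwrite("pics/"+name+".png",cv2.resize(im,None,fx=k,fy=k,interpolation=cv2.INTER_CUBIC))
def st():
    s=state(); print("t",round(s["t"],2),"pos",np.round(s["eef_pos"],1),"rot",np.round(s["tcp_rot"],3),"F",np.round(s["ft_force"],1),"op",round(s["opening"],3),"j",np.round(s["joints"],2))
    return s
E
python3 - <<'E'
from h import *
c=read_camera("top"); crop(c,"b_top",195,110,170,145,4.5)
crop(c,"b_tray",60,180,115,110,5)
crop(c,"b_mat",370,165,150,125,5)
c=read_camera("side"); crop(c,"b_side",240,170,150,125,5)
E
```

```text
(no output)
```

View pics/b_top.png

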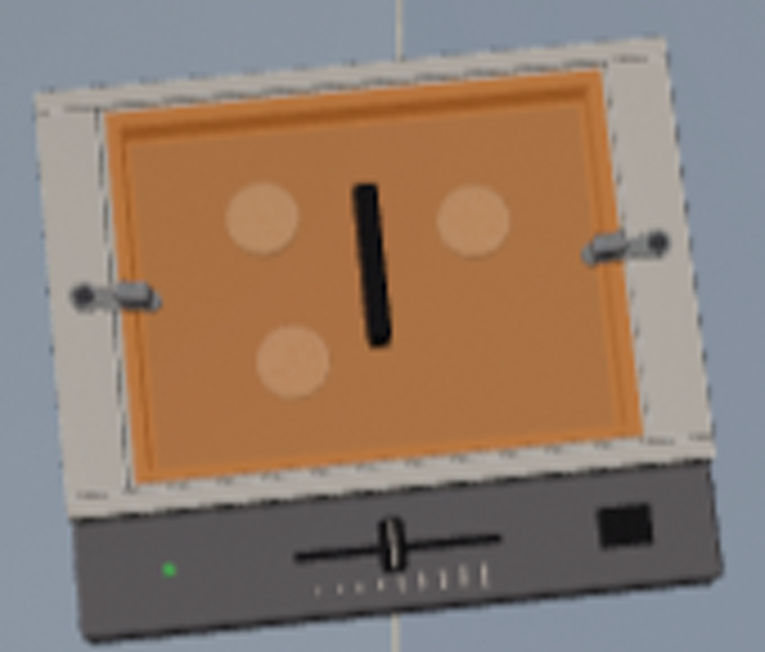

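View pics/b_side.png

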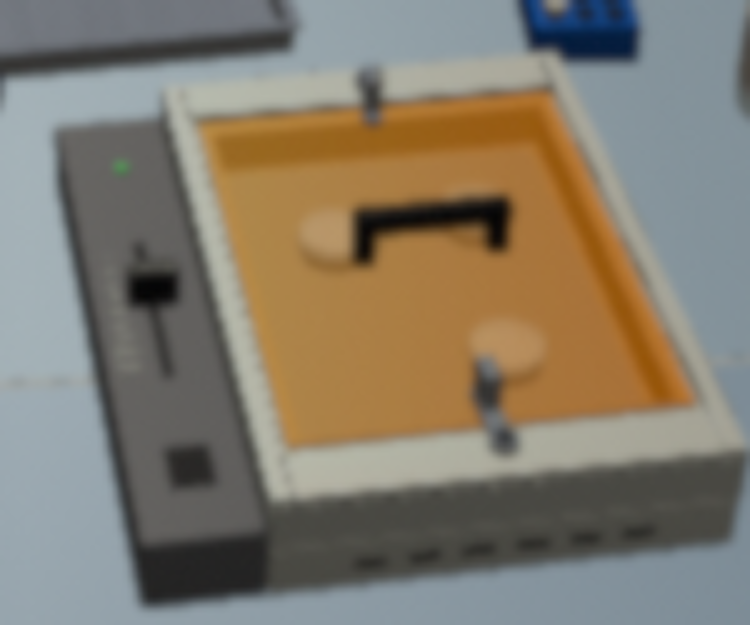

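View pics/b_tray.png

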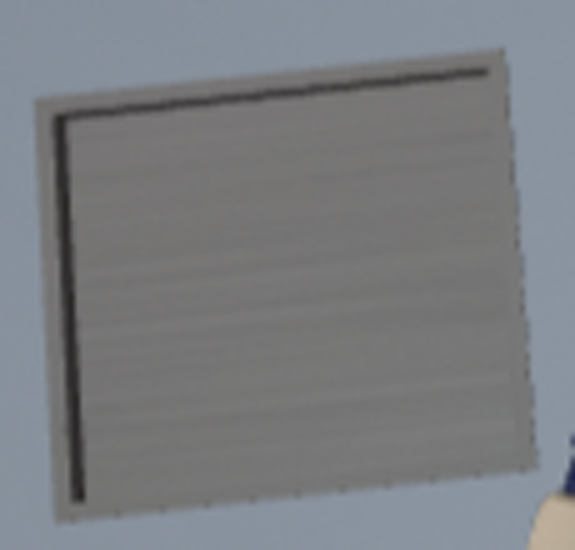

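View pics/b_mat.png

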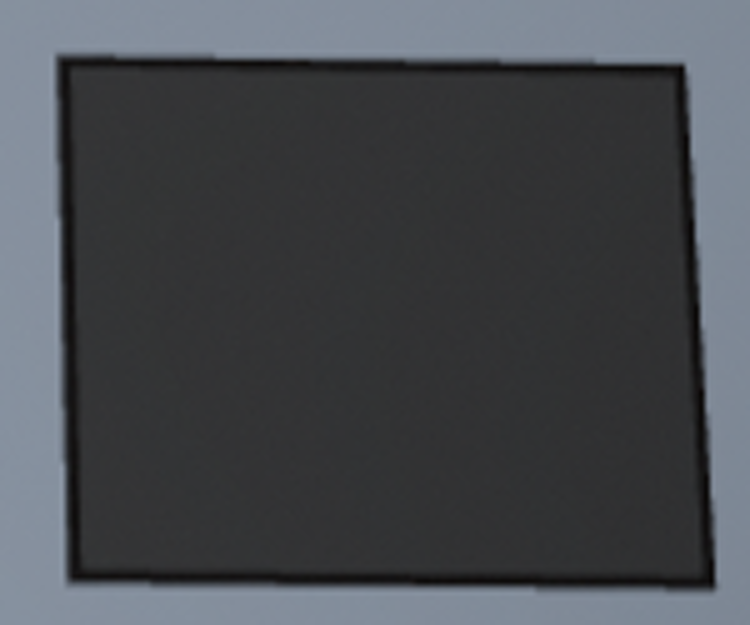

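```bash
cat > m.py <<'E'
from h import *
from scipy.optimize import least_squares
def rect(obs,dx,dy,z,x0):
    # obs: list of (cam, [4 px: (-x,+y),( +x,+y),(+x,-y),(-x,-y)])
    L=np.array([[-dx,dy],[dx,dy],[dx,-dy],[-dx,-dy]])/2
    def f(p):
        c,s=np.cos(p[2]),np.sin(p[2]); W=np.c_[L@np.array([[c,s],[-s,c]])+p[:2],np.full(4,z)]
        return np.concatenate([(P(cm,W)-uv).ravel() for cm,uv in obs])
    r=least_squares(f,x0); return r.x,np.round(r.fun,1)
E
python3 - <<'E'
from m import *
T=read_camera("top");S=read_camera("side")
t=lambda a:np.array(a)/4.5+[195,110]
s=lambda a:np.array(a)/5+[240,170]
vt=t([(72,517),(35,93),(665,38),(715,457)]); vs=s([(163,90),(555,50),(743,452),(270,500)])
for o in ([(T,vt)],[(S,vs)],[(T,vt),(S,vs)]): print("viewer",*rect(o,210,310,63,[600,0,0]))
h=B(T,t([(365,185),(379,346)]),90); print("handle ends",h, h.mean(0),np.arctan2(*(h[0]-h[1])[[1,0]]))
h=B(S,s([(357,215),(508,204)]),90); print("handle ends",h, h.mean(0))
print("tabs pivots",B(T,t([(82,296),(657,242)]),66), B(T,t([(137,296),(607,248)]),85))
print("cap",B(T,t([(393,543)]),67),B(S,s([(153,280)]),67), "slot",B(T,t([(295,558),(500,537)]),45))
d=[(262,220),(473,221),(293,363)]
print("dish",B(T,t(d),48),"\n",B(S,s([(475,208),(508,340),(330,230)]),48))
q=lambda a:np.array(a)/5+[60,180]
print("tray",*rect([(T,q([(57,522),(35,98),(505,48),(538,468)]))],180,200,20,[500,400,0]))
q=lambda a:np.array(a)/5+[370,165]
print("mat",*rect([(T,q([(70,582),(58,57),(684,65),(714,587)]))],240,290,3,[500,-400,0]))
E
```

```text
viewer [6.03443121e+02 1.08465880e+01 1.05177965e-01] [-0.8  0.4  0.  -0.1  0.3 -0.3  0.5 -0. ]
viewer [6.04401877e+02 9.99236252e+00 9.91391127e-02] [-0.7 -1.   0.4  0.1  1.  -0.2 -0.7  0.5]
viewer [6.03888525e+02 1.05818785e+01 1.02879384e-01] [-0.8  0.   0.2 -0.4  0.6 -0.4  0.6 -0.1 -1.1 -1.  -0.1 -0.   0.9 -0.6
 -0.7  0.4]
handle ends [[639.67986409  15.12361883  90.        ]
 [562.03225711   7.87970522  90.        ]] [600.8560606   11.50166203  90.        ] 0.09302291892600913
handle ends [[569.30459504   5.07062928  90.        ]
 [640.3436456    9.76182795  90.        ]] [604.82412032   7.41622861  90.        ]
tabs pivots [[ 589.90877763  150.08388441   66.        ]
 [ 619.60847752 -126.15804288   66.        ]] [[585.88594804 121.99572086  85.        ]
 [611.60676357 -99.92236522  85.        ]]
cap [[4.72056142e+02 3.18239797e-01 6.70000000e+01]] [[474.15561396  -9.29773189  67.        ]] slot [[467.05978201  46.98556047  45.        ]
 [478.09529879 -51.53486652  45.        ]]
dish [[633.03557567  65.31486555  48.        ]
 [633.7228857  -38.10906484  48.        ]
 [561.83689587  49.16609154  48.        ]] 
 [[635.30858571  61.85800899  48.        ]
 [636.27279981 -38.21232825  48.        ]
 [562.49442917  48.07272411  48.        ]]
tray [4.61946568e+02 3.62802553e+02 1.19915424e-01] [ 1.6 -1.8  1.9  1.6 -1.6  1.9 -1.9 -1.4]
mat [ 4.87618903e+02 -3.71232113e+02 -1.65897446e-03] [-0.4  0.3 -0.3 -0.4  0.2 -0.5  0.5  0.5]
```

```bash
cat >> h.py <<'E'
VO=np.array([603.7,10.7]); VY=0.104
def V(x,y):  # viewer frame -> world xy
    c,s=np.cos(VY),np.sin(VY); return VO+np.array([c*x-s*y,s*x+c*y])
def iV(w):
    c,s=np.cos(VY),np.sin(VY); d=np.asarray(w)[:2]-VO; return np.array([c*d[0]+s*d[1],-s*d[0]+c*d[1]])
def go(xy,z,yaw=None):
    s=st(); from scipy.spatial.transform import Rotation as Ro
    R=Ro.from_euler("xyz",s["tcp_rot"]).as_matrix(); y=s["tcp_rot"][2] if yaw is None else yaw
    Rt=Ro.from_euler("xyz",[np.pi,0,y]).as_matrix()
    d=np.r_[xy,z]-s["eef_pos"]
    print("shift now-axes mm",np.round(R.T@d,1)," in target-axes",np.round(Rt.T@d,1)," turn",np.round(Ro.from_matrix(R.T@Rt).as_rotvec(),3),"dist",round(np.linalg.norm(d)))
E
python3 - <<'E'
from h import *
go(V(-132,-35),150,0.104); go(V(-132,-35),66,0.104)
print(iV([472,-1]),[iV(p) for p in [(634,64),(635,-38),(562,48.7)]])
E
```

```text
t 0.35 pos [ 155.1 -605.4  228.5] rot [-3.141 -0.     0.251] F [0.8 0.2 0.5] op 1.001 j [-1.43  0.49  1.56  0.    1.09 -0.11]
shift now-axes mm [ 451.7 -470.2   78.6]  in target-axes [ 378.1 -531.2   78.5]  turn [-0.    -0.     0.147] dist 657
t 0.35 pos [ 155.1 -605.4  228.5] rot [-3.141 -0.     0.251] F [0.8 0.2 0.5] op 1.001 j [-1.43  0.49  1.56  0.    1.09 -0.11]
shift now-axes mm [ 451.7 -470.2  162.6]  in target-axes [ 378.1 -531.2  162.5]  turn [-0.    -0.     0.147] dist 672
[-132.20301583    2.03533917] [array([35.6694981, 49.8664908]), array([ 26.07520732, -51.68620283]), array([-37.52980988,  42.12366758])]
```

Emit:
play_rows:
  moves:
    - [0,0,0,0,0,0.146,0]
    - [0,0,0,0,0,0,0]

```text
t: 0.55
eef_pos: [155.1, -605.4, 228.4]
tcp_rot: [-3.141, 0.0, 0.102]
ft_force: [0.1, 0.5, -0.3]
opening: 0.885
```

Rotation tracks well. Translate 378, −531 in 14 rows (27, −38 mm).

Emit:
play_rows:
  moves:
    - [0.027,-0.038,0,0,0,0,0]
    - [0.027,-0.038,0,0,0,0,0]
    - [0.027,-0.038,0,0,0,0,0]
    - [0.027,-0.038,0,0,0,0,0]
    - [0.027,-0.038,0,0,0,0,0]
    - [0.027,-0.038,0,0,0,0,0]
    - [0.027,-0.038,0,0,0,0,0]
    - [0.027,-0.038,0,0,0,0,0]

```text
t: 1.35
eef_pos: [337.4, -271.2, 227.4]
tcp_rot: [3.139, -0.001, 0.128]
ft_force: [0.5, -0.2, -0.2]
opening: 0.216
```

Emit:
play_rows:
  moves:
    - [0.027,-0.038,0.01,0,0,0,0]
    - [0.027,-0.038,0.01,0,0,0,0]
    - [0.027,-0.038,0.01,0,0,0,0]
    - [0.027,-0.038,0.01,0,0,0,0]
    - [0.027,-0.038,0.01,0,0,0,0]
    - [0,0,0,0,0,0,0]

```text
t: 1.95
eef_pos: [450.2, -52.1, 177.1]
tcp_rot: [3.135, -0.006, 0.159]
ft_force: [-0.4, -0.5, -1.2]
opening: 0.001
```

```bash
python3 - <<'E'
from h import *
go(V(-132,-35),66,0.104)
E
```

```text
t 1.95 pos [450.2 -52.1 177.1] rot [ 3.135 -0.006  0.159] F [-0.4 -0.5 -1.2] op 0.001 j [-0.26  0.32  2.03 -0.    0.79  1.16]
shift now-axes mm [ 27.1 -10.6 111.2]  in target-axes [ 27.2 -11.5 111.1]  turn [ 0.006 -0.006  0.055] dist 115
```

Emit:
play_rows:
  moves:
    - [0.014,-0.006,0.02,0.006,-0.006,0.055,0]
    - [0.013,-0.005,0.02,0,0,0,0]
    - [0,0,0.02,0,0,0,0]
    - [0,0,0.02,0,0,0,0]
    - [0,0,0.02,0,0,0,0]
    - [0,0,0.01,0,0,0,0]
    - [0,0,0,0,0,0,0]

```text
t: 2.65
eef_pos: [478.0, -37.6, 64.7]
tcp_rot: [3.14, -0.003, 0.131]
ft_force: [0.3, -0.6, -0.2]
opening: 0.005
```

```bash
python3 - <<'E'
from h import *
go(V(-132,-35),66,0.104); go(V(-132,18),66,0.104)
c=read_camera("top"); crop(c,"c_top",195,110,170,145,4.5)
E
```

```text
t 2.65 pos [478.  -37.6  64.7] rot [ 3.14e+00 -3.00e-03  1.31e-01] F [ 0.3 -0.6 -0.2] op 0.005 j [-0.22  0.54  2.07 -0.    0.53  1.22]
shift now-axes mm [-1.9 -0.  -1.3]  in target-axes [-1.9  0.  -1.3]  turn [ 0.002 -0.003  0.027] dist 2
t 2.65 pos [478.  -37.6  64.7] rot [ 3.14e+00 -3.00e-03  1.31e-01] F [ 0.3 -0.6 -0.2] op 0.005 j [-0.22  0.54  2.07 -0.    0.53  1.22]
shift now-axes mm [ -0.5 -53.   -1.4]  in target-axes [ -1.9 -53.   -1.3]  turn [ 0.002 -0.003  0.027] dist 53
```

View pics/c_top.png

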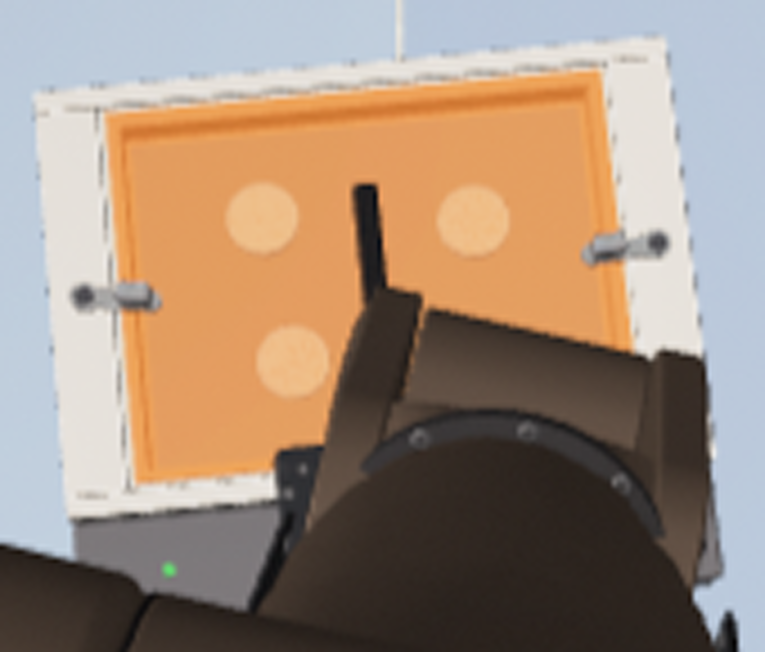

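Emit:
play_rows:
  moves:
    - [0,-0.01,0,0,0,0.027,0]
    - [0,-0.01,0,0,0,0,0]
    - [0,-0.01,0,0,0,0,0]
    - [0,-0.01,0,0,0,0,0]
    - [0,-0.005,0,0,0,0,0]

```text
t: 3.2
eef_pos: [474.4, 8.3, 68.5]
tcp_rot: [3.138, -0.009, 0.106]
ft_force: [-0.2, -2.3, -1.1]
opening: 0.006
```

```bash
python3 - <<'E'
from h import *
s=st(); print(iV(s["eef_pos"]))
c=read_camera("top"); crop(c,"c2_top",195,110,170,145,4.5)
c=read_camera("side"); crop(c,"c2_side",220,150,150,125,5)
c=read_camera("wrist"); cv2.imwrite("pics/c2_wrist.png",c["img"][:,:,::-1])
E
```

```text
t 3.2 pos [474.4   8.3  68.5] rot [ 3.138 -0.009  0.106] F [-0.2 -2.3 -1.1] op 0.006 j [-0.12  0.53  2.08 -0.    0.52  1.35]
[-128.84014363   11.03480662]
```

View pics/c2_side.png

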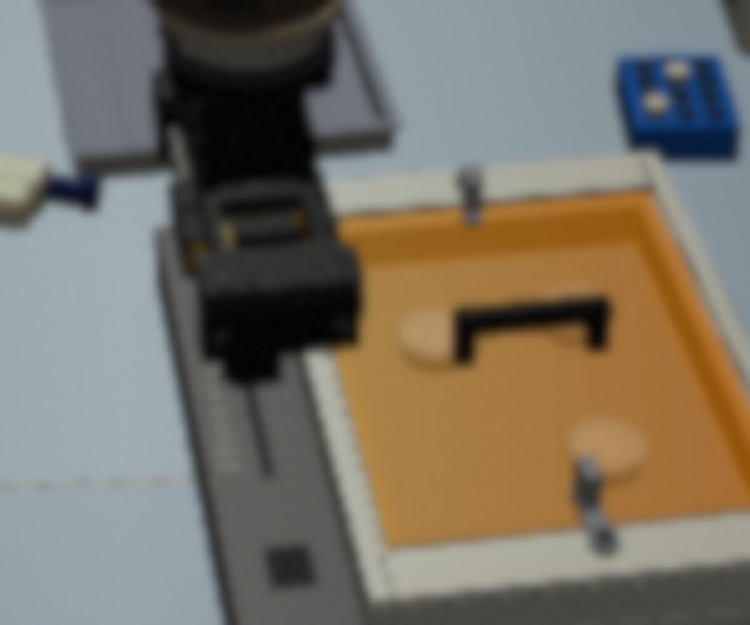

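View pics/c2_wrist.png

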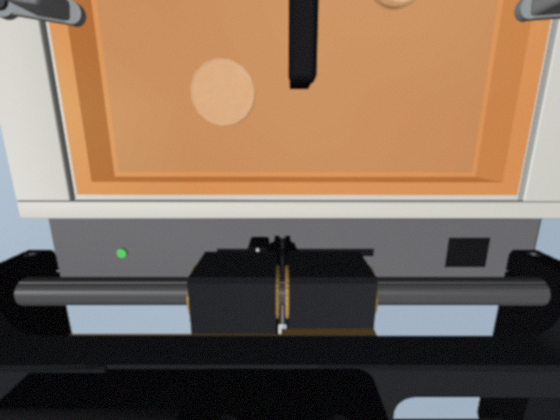

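Emit:
play_rows:
  moves:
    - [-0.003,-0.005,0.003,0,0.009,0,0]
    - [0,-0.004,0,0,0,0,0]

```text
t: 3.55
eef_pos: [470.8, 16.3, 65.1]
tcp_rot: [3.138, -0.02, 0.106]
ft_force: [-0.3, -1.3, -0.8]
opening: 0.007
```

Emit:
play_rows:
  moves:
    - [0,-0.003,0,0,0,0,0]
    - [0,0,0,0,0,0,0]

```text
t: 3.75
eef_pos: [470.4, 19.7, 65.1]
tcp_rot: [3.138, -0.02, 0.106]
ft_force: [0.3, 0.1, 0.3]
opening: 0.003
```

Emit:
play_rows:
  moves:
    - [0,-0.003,0,0,0,0,0]
    - [0,0,0,0,0,0,0]

```text
t: 3.95
eef_pos: [470.0, 22.8, 65.0]
tcp_rot: [3.138, -0.019, 0.106]
ft_force: [-0.6, 0.3, 0.4]
opening: 0.005
```

```bash
python3 - <<'E'
from h import *
s=st(); print(iV(s["eef_pos"]))
E
```

```text
t 3.95 pos [470.   22.8  65. ] rot [ 3.138 -0.019  0.106] F [-0.6  0.3  0.4] op 0.005 j [-0.09  0.53  2.1   0.    0.49  1.37]
[-131.694033     25.93490927]
```

Emit:
play_rows:
  moves:
    - [0,-0.003,0,0,-0.019,0,0]
    - [0,-0.003,0,0,0,0,0]
    - [0,0,0,0,0,0,0]

```text
t: 4.25
eef_pos: [469.5, 26.1, 65.0]
tcp_rot: [3.134, 0.003, 0.108]
ft_force: [-1.9, -8.3, 0.4]
opening: 0.003
```

```bash
python3 - <<'E'
from h import *
s=st(); print(iV(s["eef_pos"]))
c=read_camera("top"); crop(c,"c3_top",195,110,170,145,4.5)
c=read_camera("side"); crop(c,"c3_side",220,150,150,125,5)
c=read_camera("wrist"); cv2.imwrite("pics/c3_wrist.png",c["img"][:,:,::-1])
E
```

```text
t 4.25 pos [469.5  26.1  65. ] rot [3.134e+00 3.000e-03 1.080e-01] F [-1.9 -8.3  0.4] op 0.003 j [-0.08  0.54  2.09 -0.02  0.52  1.4 ]
[-131.85671806   29.21256111]
```

View pics/c3_top.png

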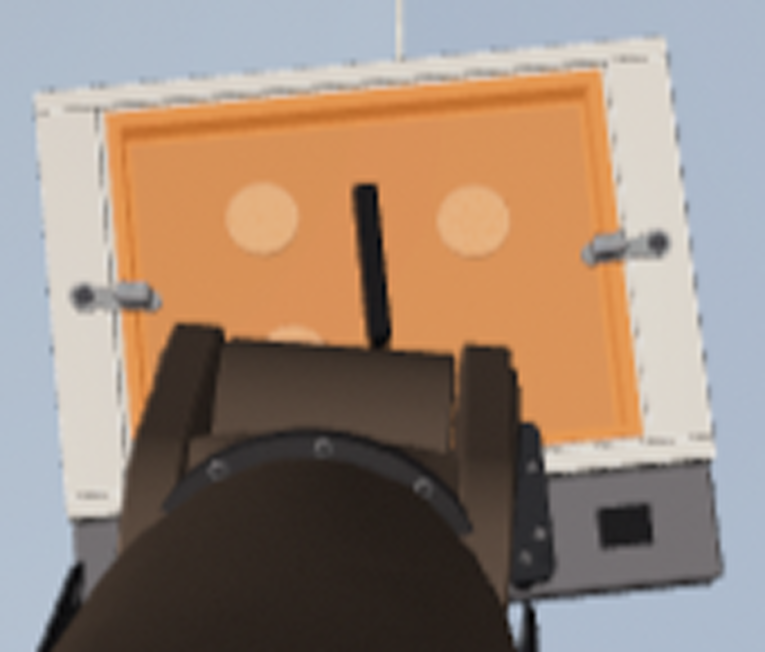

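View pics/c3_wrist.png

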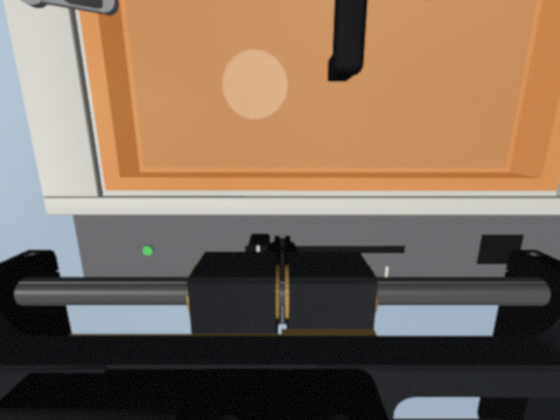

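Emit:
play_rows:
  moves:
    - [0,0.008,0,0.007,0,0,0]
    - [0,0,-0.03,0,0,0,0]
    - [0,0,-0.04,0,0,0,0]
    - [0,0,0,0,0,0,0]

```text
t: 4.8
eef_pos: [470.3, 18.2, 136.3]
tcp_rot: [-3.141, 0.01, 0.106]
ft_force: [0.2, -0.4, -0.6]
opening: 0.007
```

```bash
python3 - <<'E'
from h import *
go(V(24,112),130,VY)
c=read_camera("top"); crop(c,"d_top",195,110,170,145,4.5)
c=read_camera("side"); crop(c,"d_side",220,150,150,125,5)
E
```

```text
t 4.8 pos [470.3  18.2 136.3] rot [-3.141  0.01   0.106] F [ 0.2 -0.4 -0.6] op 0.007 j [-0.1   0.41  2.02 -0.    0.72  1.36]
shift now-axes mm [156.1 -90.3   4.9]  in target-axes [155.9 -90.7   6.3]  turn [-0.001  0.01   0.002] dist 180
```

View pics/d_side.png

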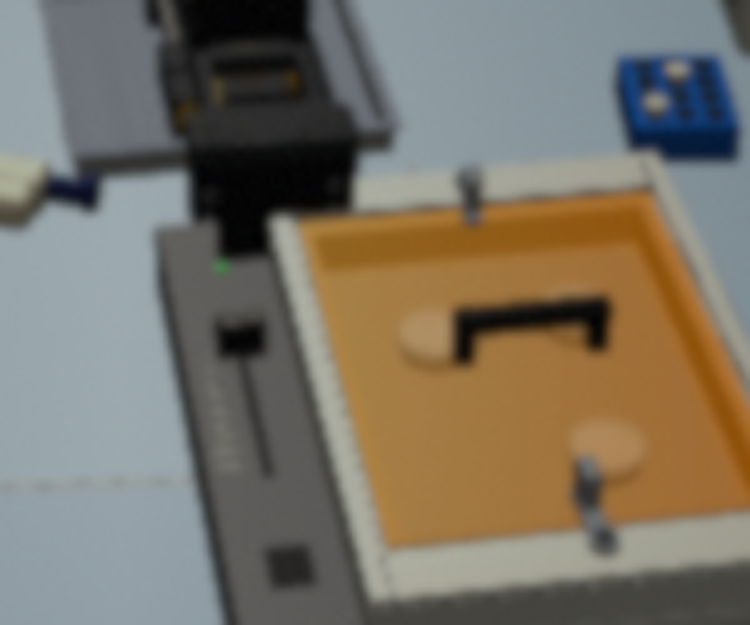

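Emit:
play_rows:
  moves:
    - [0.026,-0.015,0.001,0,0.01,0,0]
    - [0.026,-0.015,0.001,0,0,0,0]
    - [0.026,-0.015,0.001,0,0,0,0]
    - [0.026,-0.015,0.001,0,0,0,0]
    - [0.026,-0.015,0.001,0,0,0,0]
    - [0.026,-0.015,0.001,0,0,0,0]
    - [0,0,0,0,0,0,0]

```text
t: 5.6
eef_pos: [615.5, 129.4, 115.5]
tcp_rot: [-3.139, 0.02, 0.105]
ft_force: [-1.0, -1.2, 0.1]
opening: 0.005
```

```bash
python3 - <<'E'
from h import *
go(V(24,112),85,VY)
c=read_camera("wrist"); cv2.imwrite("pics/d_wrist.png",c["img"][:,:,::-1])
print(P(c,np.c_[[V(-25*np.sin(a),138-25*np.cos(a)) for a in (0,.1,.2)],[88]*3]))
E
```

```text
t 5.6 pos [615.5 129.4 115.5] rot [-3.139  0.02   0.105] F [-1.  -1.2  0.1] op 0.005 j [0.1  0.63 1.65 0.   0.89 1.57]
shift now-axes mm [ 0.5  4.9 30.5]  in target-axes [-0.1  4.8 30.5]  turn [-0.003  0.02   0.001] dist 31
[[287.10610975 280.04451291]
 [286.89953579 283.38022613]
 [286.32744068 286.660069  ]]
```

View pics/d_wrist.png

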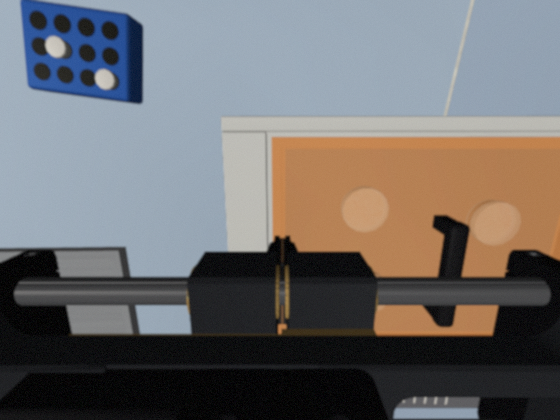

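Emit:
play_rows:
  moves:
    - [0,0.005,0.015,-0.003,0.02,0,0]
    - [0,0,0.015,0,0,0,0]
    - [0,0,0,0,0,0,0]
    - [-0.01,0,0,0,0,0,0]
    - [-0.007,0,0,0,0,0,0]
    - [-0.006,0,0,0,0,0,0]
    - [-0.006,0,0,0,0,0,0]

```text
t: 6.35
eef_pos: [580.1, 118.6, 82.7]
tcp_rot: [3.141, 0.005, 0.104]
ft_force: [0.5, -0.2, -0.2]
opening: 0.007
```

```bash
python3 - <<'E'
from h import *
go(V(-25,129),85,VY);print(iV(state()["eef_pos"]))
c=read_camera("side"); crop(c,"e_side",220,150,150,125,5)
E
```

```text
t 6.35 pos [580.1 118.6  82.7] rot [3.141 0.005 0.104] F [ 0.5 -0.2 -0.2] op 0.007 j [ 0.09  0.63  1.77 -0.    0.75  1.56]
shift now-axes mm [-12.7 -19.2  -2.3]  in target-axes [-12.7 -19.2  -2.3]  turn [ 0.001  0.005 -0.   ] dist 23
[-12.28404475 109.75881621]
```

View pics/e_side.png

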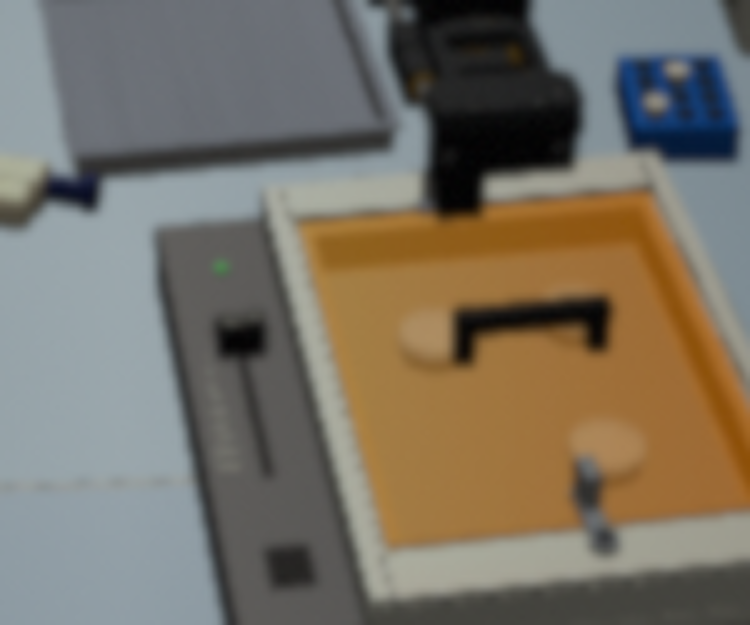

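Emit:
play_rows:
  moves:
    - [-0.004,-0.004,-0.002,0,0,0,0]
    - [-0.005,-0.005,0,0,0,0,0]
    - [-0.004,-0.005,0,0,0,0,0]
    - [0,-0.005,0,0,0,0,0]
    - [0,0,0,0,0,0,0]

```text
t: 6.9
eef_pos: [562.1, 136.6, 85.6]
tcp_rot: [3.139, 0.007, 0.105]
ft_force: [1.6, -9.7, -0.3]
opening: 0.003
```

Emit:
play_rows:
  moves:
    - [0,-0.003,0,0,0,0,0]
    - [0,0,0,0,0,0,0]

```text
t: 7.1
eef_pos: [562.2, 136.3, 85.6]
tcp_rot: [3.133, 0.008, 0.107]
ft_force: [0.0, -3.9, 0.9]
opening: 0.004
```

```bash
python3 - <<'E'
from h import *
go(V(-25,129),85,VY);print(iV(state()["eef_pos"]))
E
```

```text
t 7.1 pos [562.2 136.3  85.6] rot [3.133 0.008 0.107] F [ 0.  -3.9  0.9] op 0.004 j [ 0.13  0.61  1.8  -0.01  0.74  1.6 ]
shift now-axes mm [3.2 0.2 0.6]  in target-axes [3.2 0.2 0.6]  turn [0.009 0.008 0.003] dist 3
[-28.22615473 129.20937502]
```

Emit:
play_rows:
  moves:
    - [0,0.008,0,0.009,0.008,0,0]
    - [0,0,-0.025,0,0,0,0]
    - [0,0,-0.025,0,0,0,0]
    - [0,0,0,0,0,0,0]

```text
t: 7.5
eef_pos: [562.7, 128.3, 135.9]
tcp_rot: [-3.139, 0.002, 0.107]
ft_force: [-0.5, 0.7, 1.0]
opening: 0.004
```

```bash
python3 - <<'E'
from h import *
go(V(24,-112),130,VY)
c=read_camera("side"); crop(c,"f_side",220,150,150,125,5)
E
```

```text
t 7.5 pos [562.7 128.3 135.9] rot [-3.139e+00  2.000e-03  1.070e-01] F [-0.5  0.7  1. ] op 0.004 j [0.11 0.53 1.77 0.   0.84 1.57]
shift now-axes mm [ 51.9 233.4   5.2]  in target-axes [ 52.6 233.3   5.9]  turn [-0.003  0.002  0.003] dist 239
```

View pics/f_side.png

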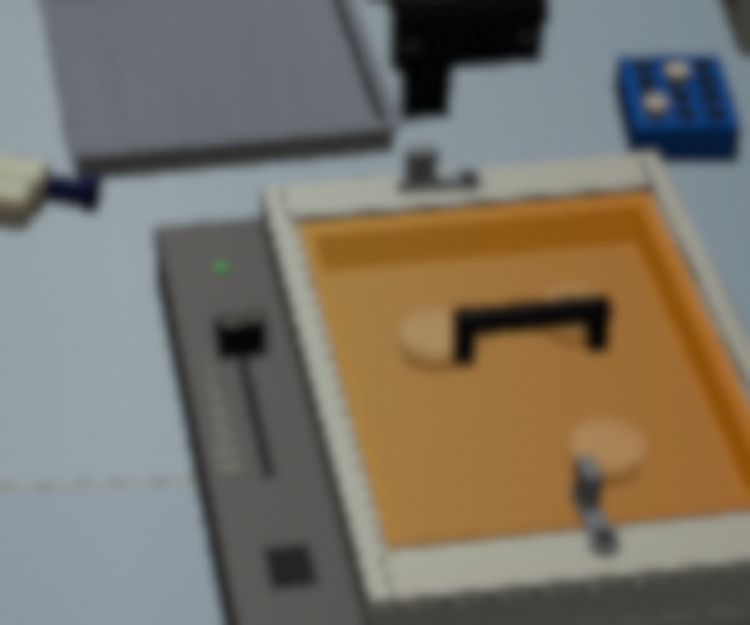

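The left tab lies along the rim. Now the right one.

Emit:
play_rows:
  moves:
    - [0.008,0.033,0,0,0,0,0]
    - [0.008,0.033,0,0,0,0,0]
    - [0.008,0.033,0,0,0,0,0]
    - [0.008,0.033,0,0,0,0,0]
    - [0.008,0.033,0,0,0,0,0]
    - [0.008,0.034,0,0,0,0,0]
    - [0.005,0.034,0,0,0,0,0]
    - [0,0,0,0,0,0,0]

```text
t: 8.35
eef_pos: [639.5, -103.6, 122.8]
tcp_rot: [-3.133, 0.012, 0.112]
ft_force: [0.1, 0.3, -0.3]
opening: 0.006
```

```bash
python3 - <<'E'
from h import *
go(V(24,-111),85,VY);print(iV(state()["eef_pos"]))
E
```

```text
t 8.35 pos [ 639.5 -103.6  122.8] rot [-3.133  0.012  0.112] F [ 0.1  0.3 -0.3] op 0.006 j [-0.26  0.64  1.59  0.    0.92  1.19]
shift now-axes mm [ 0.8 -6.  37.8]  in target-axes [ 0.3 -6.4 37.8]  turn [-0.009  0.012  0.008] dist 38
[  23.73834606 -117.37617266]
```

Emit:
play_rows:
  moves:
    - [0,-0.006,0.019,-0.009,0.012,0.008,0]
    - [0,0,0.018,0,0,0,0]
    - [0,0,0,0,0,0,0]
    - [-0.01,0,0,0,0,0,0]
    - [-0.007,0,0,0,0,0,0]
    - [-0.006,0,0,0,0,0,0]
    - [-0.006,0,0,0,0,0,0]

```text
t: 9.05
eef_pos: [607.8, -98.4, 82.6]
tcp_rot: [-3.14, -0.002, 0.103]
ft_force: [1.1, 0.9, -0.9]
opening: 0.005
```

```bash
python3 - <<'E'
from h import *
go(V(-26,-129),85,VY);print(iV(state()["eef_pos"]))
E
```

```text
t 9.05 pos [607.8 -98.4  82.6] rot [-3.14e+00 -2.00e-03  1.03e-01] F [ 1.1  0.9 -0.9] op 0.005 j [-0.27  0.65  1.72  0.    0.77  1.2 ]
shift now-axes mm [-18.7  20.1  -2.5]  in target-axes [-18.7  20.1  -2.4]  turn [-0.002 -0.002 -0.001] dist 28
[  -7.28174557 -108.90784325]
```

Emit:
play_rows:
  moves:
    - [-0.006,0.003,-0.002,0,0,0,0]
    - [-0.005,0.005,0,0,0,0,0]
    - [-0.004,0.005,0,0,0,0,0]
    - [-0.003,0.005,0,0,0,0,0]
    - [0,0.003,0,0,0,0,0]
    - [0,0,0,0,0,0,0]

```text
t: 9.65
eef_pos: [591.1, -114.9, 85.8]
tcp_rot: [-3.128, -0.006, 0.101]
ft_force: [-0.5, 0.5, -0.2]
opening: 0.003
```

Emit:
play_rows:
  moves:
    - [0,0.003,0,0,0,0,0]
    - [0,0,0,0,0,0,0]

```text
t: 9.85
eef_pos: [591.0, -115.1, 85.7]
tcp_rot: [-3.124, -0.005, 0.1]
ft_force: [1.1, 2.3, 1.0]
opening: 0.005
```

```bash
python3 - <<'E'
from h import *
go(V(-26,-129),85,VY);print(iV(state()["eef_pos"]))
E
```

```text
t 9.85 pos [ 591.  -115.1   85.7] rot [-3.124 -0.005  0.1  ] F [1.1 2.3 1. ] op 0.005 j [-0.31  0.63  1.75  0.03  0.77  1.14]
shift now-axes mm [-0.3  5.2  0.6]  in target-axes [-0.3  5.2  0.7]  turn [-0.018 -0.005 -0.004] dist 5
[ -25.65910191 -123.77532132]
```

```bash
python3 - <<'E'
from h import *
c=read_camera("side"); crop(c,"g_side",280,190,110,100,6)
c=read_camera("wrist"); cv2.imwrite("pics/g_wrist.png",c["img"][:,:,::-1])
E
```

```text
(no output)
```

View pics/g_side.png

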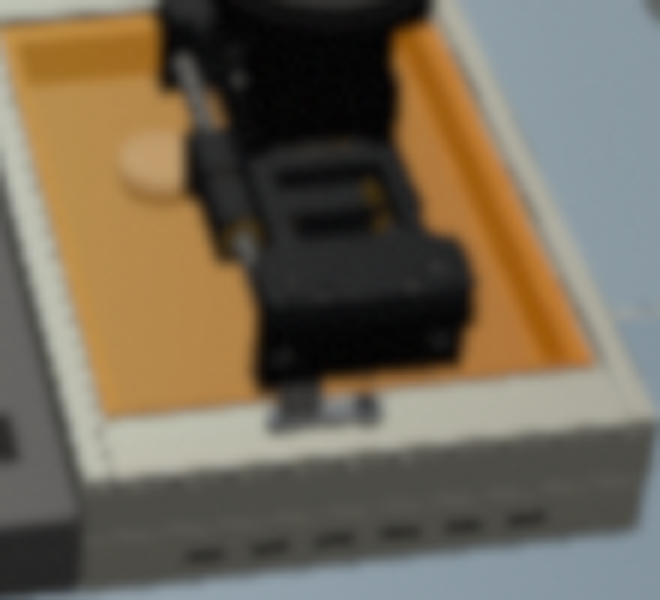

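View pics/g_wrist.png

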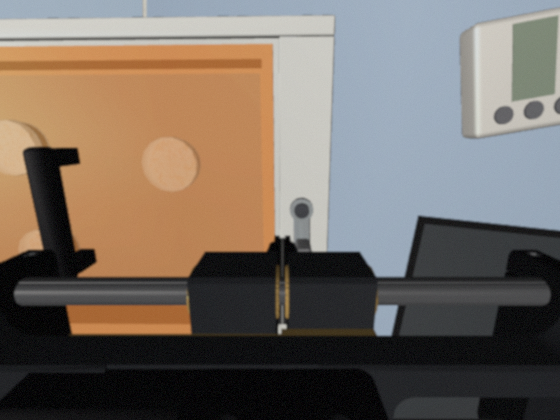

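Emit:
play_rows:
  moves:
    - [0,0.003,0,-0.018,-0.005,-0.004,0]
    - [0,0,0,0,0,0,0]

```text
t: 10.15
eef_pos: [590.9, -115.0, 85.7]
tcp_rot: [-3.137, 0.001, 0.103]
ft_force: [1.9, 1.3, 1.7]
opening: 0.007
```

Emit:
play_rows:
  moves:
    - [0,-0.008,0,0,0,0,0]
    - [0,0,-0.03,0,0,0,0]
    - [0,0,-0.04,0,0,0,0]
    - [-0.04,-0.03,0,0,0,0,100]
    - [-0.04,-0.03,0,0,0,0,100]
    - [-0.02,0,0,0,0,0,100]
    - [0,0,0,0,0,0,50]

```text
t: 10.85
eef_pos: [480.5, -58.0, 158.0]
tcp_rot: [-3.138, 0.003, 0.102]
ft_force: [-0.7, -0.5, -0.8]
opening: 0.284
```

```bash
python3 - <<'E'
from h import *
st()
c=read_camera("top"); crop(c,"h_top",195,110,170,145,4.5)
c=read_camera("side"); crop(c,"h_side",240,170,150,125,5)
E
```

```text
t 10.85 pos [480.5 -58.  158. ] rot [-3.138e+00  3.000e-03  1.020e-01] F [-0.7 -0.5 -0.8] op 0.284 j [-0.26  0.39  1.97  0.    0.78  1.21]
```

View pics/h_top.png

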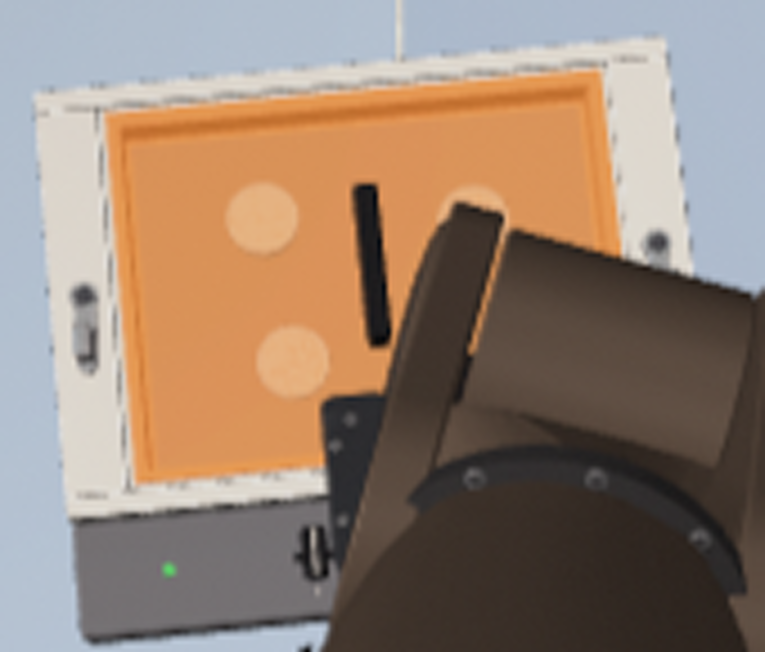

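View pics/h_side.png

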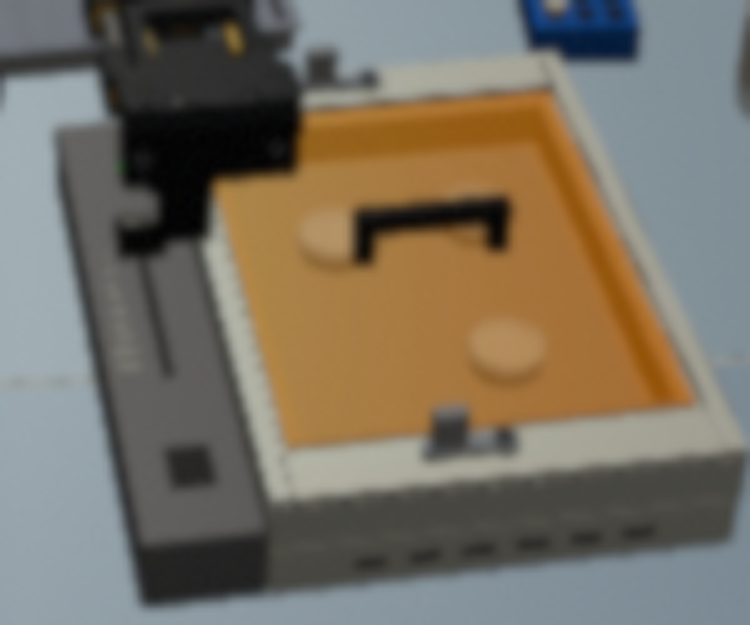

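```bash
sed -i 's/10.7\]/13.0]/' h.py; python3 - <<'E'
from h import *
go([602.5,12.5],130,0.098)
E
```

```text
t 10.95 pos [483.  -58.5 158. ] rot [-3.138e+00  2.000e-03  1.010e-01] F [ 1.1 -0.3  0.5] op 0.367 j [-0.26  0.39  1.97  0.    0.78  1.21]
shift now-axes mm [126.1 -58.4  28. ]  in target-axes [125.9 -59.   28. ]  turn [-0.003  0.002  0.003] dist 142
```

Emit:
play_rows:
  moves:
    - [0.026,-0.013,0,0,0,0,50]
    - [0.026,-0.013,0,0,0,0,50]
    - [0.025,-0.012,0,0,0,0,50]
    - [0.025,-0.012,0,0,0,0,50]
    - [0.024,-0.01,0.01,0,0,0,50]
    - [0,0,0,0,0,0,50]

```text
t: 11.55
eef_pos: [613.9, 14.0, 146.2]
tcp_rot: [-3.139, -0.001, 0.097]
ft_force: [-0.2, 0.9, -0.3]
opening: 0.499
```

```bash
python3 - <<'E'
from h import *
go([602.5,12.5],81,0.098)
E
```

```text
t 11.55 pos [613.9  14.  146.2] rot [-3.139e+00 -1.000e-03  9.700e-02] F [-0.2  0.9 -0.3] op 0.499 j [-0.09  0.57  1.67  0.    0.9   1.39]
shift now-axes mm [-11.6   0.5  65.2]  in target-axes [-11.5   0.3  65.2]  turn [-0.002 -0.001 -0.001] dist 66
```

Emit:
play_rows:
  moves:
    - [-0.011,0,0.015,0,0,0,50]
    - [0,0,0.02,0,0,0,50]
    - [0,0,0.02,0,0,0,50]
    - [0,0,0.01,0,0,0,50]
    - [0,0,0,0,0,0,50]

```text
t: 12.05
eef_pos: [605.3, 11.1, 77.7]
tcp_rot: [-3.14, -0.001, 0.096]
ft_force: [0.2, 0.1, -0.2]
opening: 0.499
```

```bash
python3 - <<'E'
from h import *
go([602.5,12.5],81,0.098)
c=read_camera("side"); crop(c,"i_side",240,170,150,125,5)
c=read_camera("wrist"); cv2.imwrite("pics/i_wrist.png",c["img"][:,:,::-1])
E
```

```text
t 12.05 pos [605.3  11.1  77.7] rot [-3.14e+00 -1.00e-03  9.60e-02] F [ 0.2  0.1 -0.2] op 0.499 j [-0.09  0.65  1.75  0.    0.75  1.38]
shift now-axes mm [-2.6 -1.7 -3.3]  in target-axes [-2.6 -1.7 -3.3]  turn [-0.002 -0.001 -0.002] dist 5
```

View pics/i_side.png

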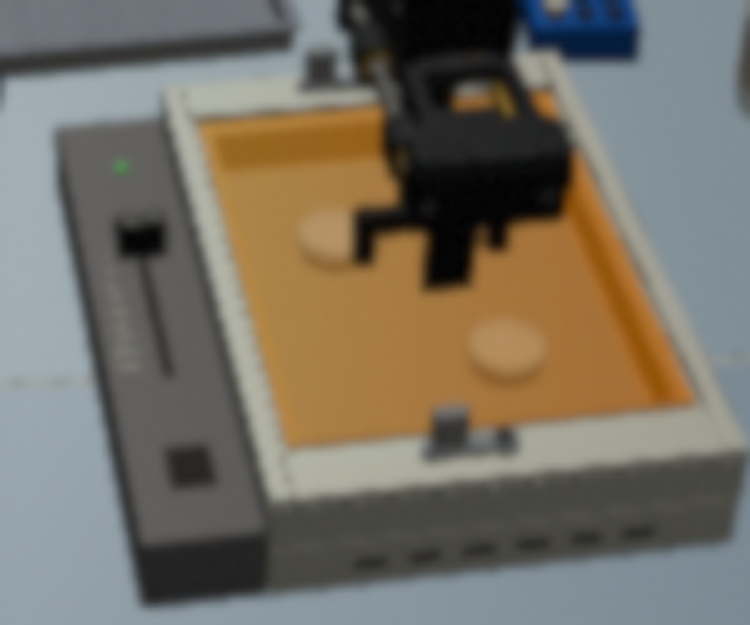

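View pics/i_wrist.png

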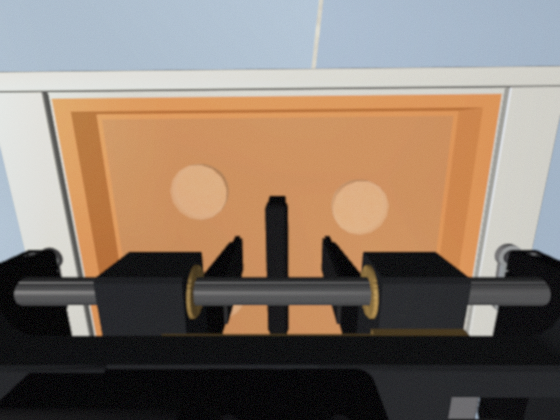

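Emit:
play_rows:
  moves:
    - [-0.002,-0.002,-0.003,0,0,0,50]
    - [0,0,0,0,0,0,0]
    - [0,0,0,0,0,0,0]
    - [0,0,0,0,0,0,0]
    - [0,0,0,0,0,0,0]
    - [0,0,0,0,0,0,0]
    - [0,0,0,0,0,0,0]

```text
t: 12.85
eef_pos: [604.9, 12.9, 85.8]
tcp_rot: [-3.141, -0.008, 0.096]
ft_force: [-0.1, 0.5, -0.7]
opening: 0.124
```

```bash
python3 - <<'E'
from h import *
go([602.5,12.5],81,0.098)
E
```

```text
t 12.85 pos [604.9  12.9  85.8] rot [-3.141 -0.008  0.096] F [-0.1  0.5 -0.7] op 0.124 j [-0.09  0.63  1.75  0.    0.76  1.38]
shift now-axes mm [-2.4  0.2  4.8]  in target-axes [-2.4  0.2  4.8]  turn [-0.    -0.008 -0.002] dist 5
```

```bash
python3 - <<'E'
from h import *
st()
c=read_camera("side"); crop(c,"j_side",240,170,150,125,5)
E
```

```text
t 12.85 pos [604.9  12.9  85.8] rot [-3.141 -0.008  0.096] F [-0.1  0.5 -0.7] op 0.124 j [-0.09  0.63  1.75  0.    0.76  1.38]
```

View pics/j_side.png

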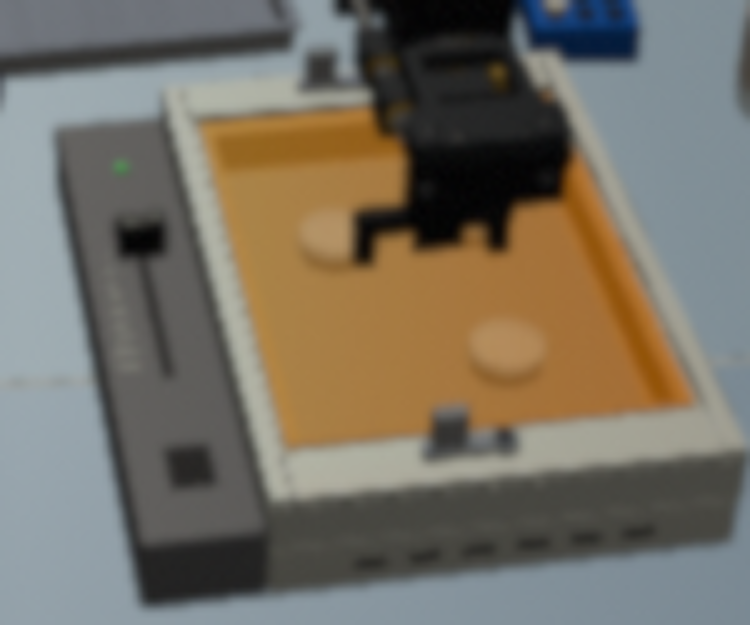

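Emit:
play_rows:
  moves:
    - [0,0,-0.005,0,-0.008,0,0]
    - [0,0,-0.01,0,0,0,0]
    - [0,0,-0.015,0,0,0,0]
    - [0,0,-0.02,0,0,0,0]
    - [0,0,-0.02,0,0,0,0]
    - [0,0,-0.02,0,0,0,0]

```text
t: 13.5
eef_pos: [603.1, 13.0, 177.9]
tcp_rot: [-3.14, 0.009, 0.095]
ft_force: [0.0, 0.5, -2.9]
opening: 0.124
```

```bash
python3 - <<'E'
from h import *
go([487.6,-371.2],160,0.0)
c=read_camera("side"); crop(c,"k_side",220,130,180,150,4)
E
```

```text
t 13.5 pos [603.1  13.  177.9] rot [-3.14   0.009  0.095] F [ 0.   0.5 -2.9] op 0.124 j [-0.09  0.52  1.66  0.    0.97  1.39]
shift now-axes mm [-151.4  371.5   18.5]  in target-axes [-115.5  384.2   17.9]  turn [-0.001  0.009  0.095] dist 402
```

View pics/k_side.png

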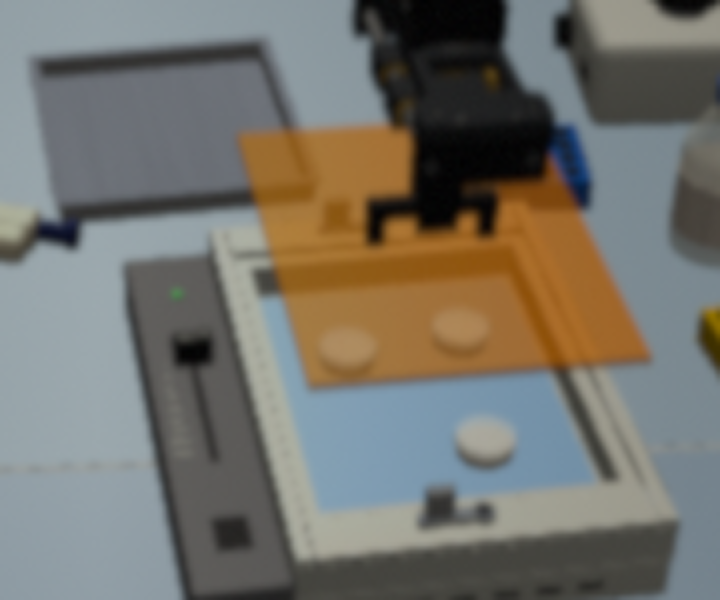

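Emit:
play_rows:
  moves:
    - [-0.008,0.02,0,0,0.009,0,0]
    - [-0.014,0.034,0,0,0,0,0]
    - [-0.014,0.034,0,0,0,0,0]
    - [-0.014,0.034,0,0,0,0,0]
    - [-0.014,0.034,0,0,0,0,0]
    - [-0.014,0.034,0,0,0,0,0]
    - [-0.014,0.034,0,0,0,0,0]
    - [-0.014,0.034,0,0,0,0,0]

```text
t: 14.35
eef_pos: [521.7, -259.0, 182.2]
tcp_rot: [-3.141, -0.009, 0.103]
ft_force: [0.5, 0.2, -2.5]
opening: 0.123
```

```bash
python3 - <<'E'
from h import *
go([487.6,-371.2],100,0.0)
E
```

```text
t 14.35 pos [ 521.7 -259.   182.2] rot [-3.141 -0.009  0.103] F [ 0.5  0.2 -2.5] op 0.123 j [-0.58  0.48  1.72  0.01  0.93  0.89]
shift now-axes mm [-46.2 108.1  81.8]  in target-axes [-34.1 112.2  82.2]  turn [-0.001 -0.009  0.103] dist 143
```

Emit:
play_rows:
  moves:
    - [-0.011,0.027,0.01,0,-0.009,0.034,0]
    - [-0.01,0.027,0.015,0,0,0.034,0]
    - [-0.01,0.027,0.015,0,0,0.034,0]
    - [-0.005,0.027,0.015,0,0,0,0]
    - [0,0,0.01,0,0,0,0]
    - [0,0,0,0,0,0,0]

```text
t: 14.95
eef_pos: [487.2, -377.6, 114.6]
tcp_rot: [-3.141, -0.0, -0.009]
ft_force: [0.4, -0.1, -2.8]
opening: 0.123
```

```bash
python3 - <<'E'
from h import *
go([490,-369],36,0.0)
c=read_camera("top"); crop(c,"l_top",360,150,180,145,4.4)
E
```

```text
t 14.95 pos [ 487.2 -377.6  114.6] rot [-3.141 -0.    -0.009] F [ 0.4 -0.1 -2.8] op 0.123 j [-0.77  0.61  1.69  0.    0.84  0.81]
shift now-axes mm [ 2.7 -8.6 78.6]  in target-axes [ 2.8 -8.6 78.6]  turn [-0.    -0.    -0.009] dist 79
```

View pics/l_top.png

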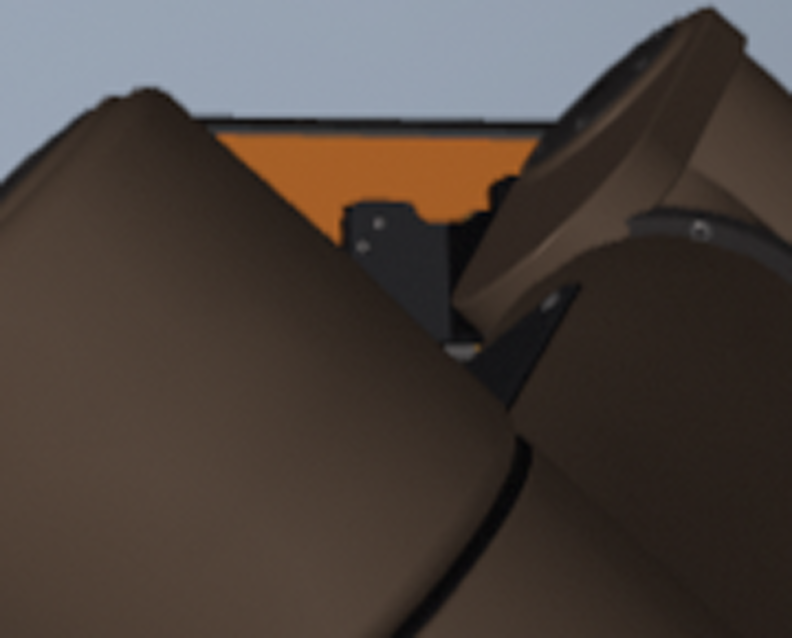

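Emit:
play_rows:
  moves:
    - [0.003,-0.008,0.015,0,0,-0.009,0]
    - [0,0,0.02,0,0,0,0]
    - [0,0,0.02,0,0,0,0]
    - [0,0,0.012,0,0,0,0]
    - [0,0,0,0,0,0,0]

```text
t: 15.5
eef_pos: [494.1, -366.6, 50.8]
tcp_rot: [3.137, -0.006, 0.005]
ft_force: [0.1, 0.2, -3.5]
opening: 0.116
```

```bash
python3 - <<'E'
from h import *
go([490,-369],31,0.0)
E
```

```text
t 15.5 pos [ 494.1 -366.6   50.8] rot [ 3.137 -0.006  0.005] F [ 0.1  0.2 -3.5] op 0.116 j [-0.75  0.69  1.74  0.    0.7   0.82]
shift now-axes mm [-4.2  2.3 19.8]  in target-axes [-4.1  2.4 19.8]  turn [ 0.004 -0.006  0.005] dist 20
```

Emit:
play_rows:
  moves:
    - [-0.004,0.002,0.007,0.004,-0.006,0.005,0]
    - [0,0,0.005,0,0,0,0]
    - [0,0,0,0,0,0,0]

```text
t: 15.8
eef_pos: [490.9, -368.8, 40.2]
tcp_rot: [3.14, -0.001, 0.001]
ft_force: [-1.4, 0.3, -2.6]
opening: 0.125
```

```bash
python3 - <<'E'
from h import *
go([490,-369],31,0.0)
c=read_camera("side"); crop(c,"m_side",200,290,180,130,4.4)
E
```

```text
t 15.8 pos [ 490.9 -368.8   40.2] rot [ 3.14e+00 -1.00e-03  1.00e-03] F [-1.4  0.3 -2.6] op 0.125 j [-0.75  0.71  1.74 -0.    0.69  0.82]
shift now-axes mm [-0.9  0.2  9.2]  in target-axes [-0.9  0.2  9.2]  turn [ 0.002 -0.001  0.001] dist 9
```

View pics/m_side.png

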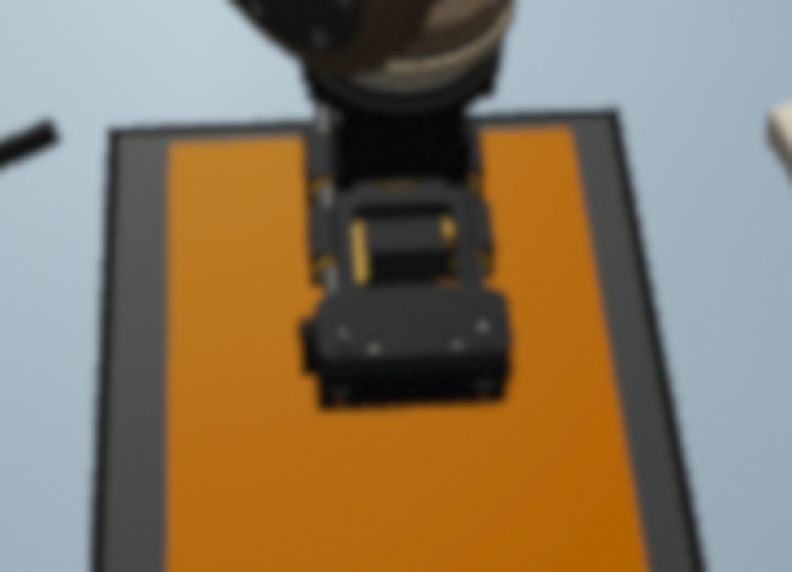

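Emit:
play_rows:
  moves:
    - [-0.001,0,0.004,0,0,0,0]
    - [0,0,0.003,0,0,0,0]
    - [0,0,0,0,0,0,0]

```text
t: 16.15
eef_pos: [490.1, -369.4, 33.8]
tcp_rot: [3.138, -0.003, 0.001]
ft_force: [0.5, 0.7, -3.6]
opening: 0.123
```

Emit:
play_rows:
  moves:
    - [0,0,0.002,0,0,0,0]
    - [0,0,0,0,0,0,0]

```text
t: 16.35
eef_pos: [490.1, -369.4, 31.6]
tcp_rot: [3.138, -0.003, 0.0]
ft_force: [0.1, 0.5, -2.7]
opening: 0.126
```

Emit:
play_rows:
  moves:
    - [0,0,0.001,0,0,0,0]
    - [0,0,0,0,0,0,0]

```text
t: 16.55
eef_pos: [490.2, -369.5, 30.9]
tcp_rot: [3.138, -0.003, 0.0]
ft_force: [-0.9, 0.8, -1.9]
opening: 0.125
```

Emit:
play_rows:
  moves:
    - [0,0,0.001,0,0,0,0]
    - [0,0,0,0,0,0,0]

```text
t: 16.75
eef_pos: [490.4, -369.6, 31.1]
tcp_rot: [3.137, -0.004, 0.0]
ft_force: [0.1, -0.2, -2.5]
opening: 0.123
```

Emit:
play_rows:
  moves:
    - [0,0,0,0,0,0,50]
    - [0,0,0,0,0,0,50]
    - [0,0,0,0,0,0,50]
    - [0,0,0,0,0,0,50]
    - [0,0,-0.03,0,0,0,50]
    - [0,0,-0.04,0,0,0,50]
    - [0,0,-0.04,0,0,0,60]

```text
t: 17.45
eef_pos: [488.6, -368.0, 138.9]
tcp_rot: [-3.139, 0.003, 0.0]
ft_force: [1.1, 0.4, 1.2]
opening: 0.54
```

```bash
python3 - <<'E'
from h import *
go(V(-37.5,40),160,VY)
c=read_camera("top"); crop(c,"n_top",360,150,180,145,4.4)
crop(c,"n_top2",195,110,170,145,4.5)
E
```

```text
t 17.45 pos [ 488.6 -368.   138.9] rot [-3.139e+00  3.000e-03  0.000e+00] F [1.1 0.4 1.2] op 0.54 j [-0.75  0.57  1.68 -0.    0.89  0.82]
shift now-axes mm [  73.8 -416.9  -20.5]  in target-axes [ 116.5 -407.   -21.1]  turn [-0.002  0.003 -0.104] dist 424
```

View pics/n_top2.png

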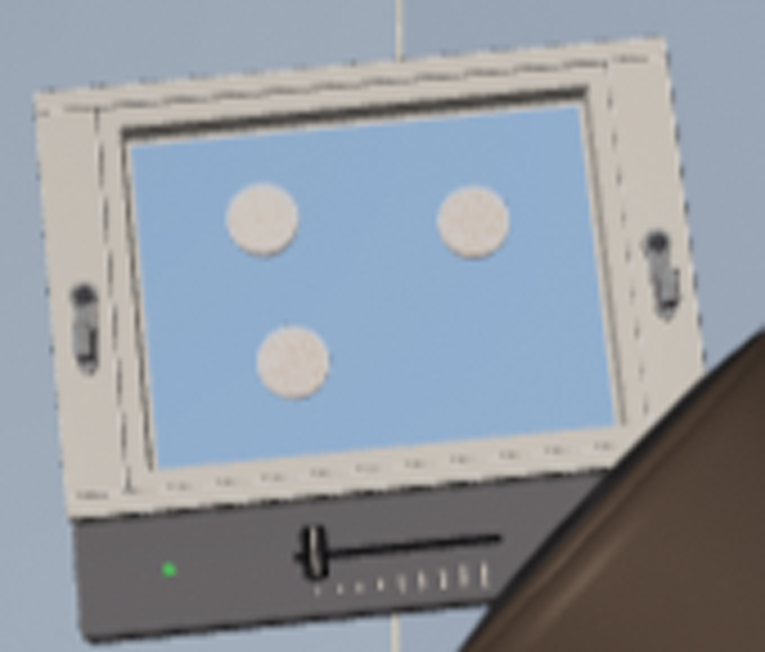

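```bash
python3 - <<'E'
from h import *
go([562.5,51],150,VY)
E
```

```text
t 17.5 pos [ 490.4 -369.6  145.6] rot [ 3.138e+00 -3.000e-03  1.000e-03] F [ 1.8 -0.8  6. ] op 0.571 j [-0.75  0.56  1.68 -0.    0.9   0.82]
shift now-axes mm [  72.3 -420.5   -5.8]  in target-axes [ 115.3 -410.8   -4.4]  turn [ 0.004 -0.003 -0.103] dist 427
```

View pics/n_top.png

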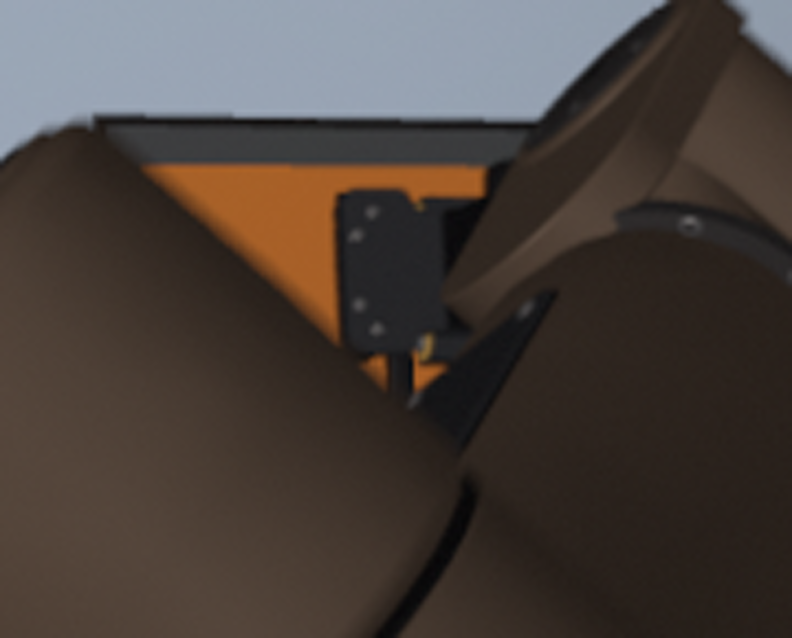

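Emit:
play_rows:
  moves:
    - [0.007,-0.04,0,0,0,0,60]
    - [0.007,-0.04,0,0,0,0,60]
    - [0.007,-0.04,0,0,0,0,60]
    - [0.007,-0.04,0,0,0,0,60]
    - [0.007,-0.04,0,0,0,0,60]
    - [0.007,-0.04,0,0,0,0,60]
    - [0.007,-0.04,0,0,0,0,60]
    - [0.007,-0.04,0,0,0,0,60]

```text
t: 18.3
eef_pos: [549.3, -44.3, 146.4]
tcp_rot: [3.131, -0.012, -0.008]
ft_force: [1.1, 0.1, 0.4]
opening: 0.6
```

```bash
python3 - <<'E'
from h import *
go([562.5,51],150,VY)
c=read_camera("top"); crop(c,"o_top",360,150,180,145,4.4)
E
```

```text
t 18.3 pos [549.3 -44.3 146.4] rot [ 3.131 -0.012 -0.008] F [1.1 0.1 0.4] op 0.6 j [-0.2   0.48  1.84 -0.01  0.81  1.39]
shift now-axes mm [ 12.5 -95.4  -4.4]  in target-axes [ 23.  -93.4  -3.6]  turn [ 0.011 -0.012 -0.112] dist 96
```

View pics/o_top.png

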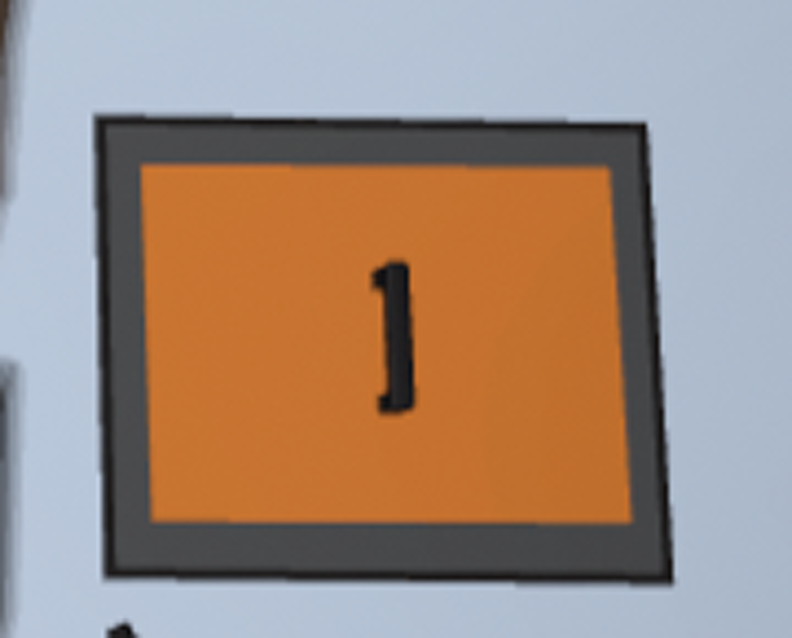

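Emit:
play_rows:
  moves:
    - [0.004,-0.03,0,0.011,-0.012,-0.112,60]
    - [0.004,-0.03,0,0,0,0,60]
    - [0.005,-0.028,0.02,0,0,0,60]
    - [0,0,0.02,0,0,0,60]
    - [0,0,0,0,0,0,60]

```text
t: 18.85
eef_pos: [557.3, 55.8, 105.3]
tcp_rot: [-3.141, -0.002, 0.116]
ft_force: [0.9, 0.3, -0.6]
opening: 0.598
```

```bash
python3 - <<'E'
from h import *
go([562.5,51],52,VY)
c=read_camera("wrist"); cv2.imwrite("pics/p_wrist.png",c["img"][:,:,::-1])
E
```

```text
t 18.85 pos [557.3  55.8 105.3] rot [-3.141e+00 -2.000e-03  1.160e-01] F [ 0.9  0.3 -0.6] op 0.598 j [-0.02  0.56  1.84  0.    0.74  1.43]
shift now-axes mm [ 4.4  5.4 53.3]  in target-axes [ 4.6  5.3 53.3]  turn [-0.001 -0.002  0.012] dist 54
```

View pics/p_wrist.png

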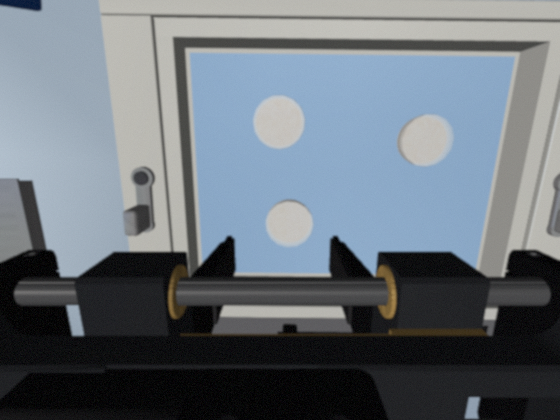

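```bash
python3 - <<'E'
from h import *
c=read_camera("wrist"); print(B(c,[(289.5,223),(279,122),(425,140)],48))
E
```

```text
[[566.08466539  50.55166967  48.        ]
 [636.8692072   66.5298869   48.        ]
 [636.72945102 -35.70663501  48.        ]]
```

Emit:
play_rows:
  moves:
    - [0.006,0.005,0.02,0,0,0.012,60]
    - [0,0,0.015,0,0,0,60]
    - [0,0,0.01,0,0,0,60]
    - [0,0,0,0,0,0,60]

```text
t: 19.35
eef_pos: [567.7, 48.3, 65.2]
tcp_rot: [3.141, -0.012, 0.1]
ft_force: [0.3, -0.3, 0.1]
opening: 0.6
```

```bash
python3 - <<'E'
from h import *
go([564.5,51],51.5,VY)
E
```

```text
t 19.35 pos [567.7  48.3  65.2] rot [ 3.141 -0.012  0.1  ] F [ 0.3 -0.3  0.1] op 0.6 j [-0.03  0.62  1.85  0.    0.65  1.44]
shift now-axes mm [-3.  -3.  13.7]  in target-axes [-2.9 -3.  13.7]  turn [ 0.    -0.012 -0.004] dist 14
```

Emit:
play_rows:
  moves:
    - [-0.003,-0.003,0.006,0,-0.012,-0.004,60]
    - [0,0,0.005,0,0,0,60]
    - [0,0,0,0,0,0,60]
    - [0,0,0,0,0,0,60]

```text
t: 19.75
eef_pos: [565.0, 50.7, 55.5]
tcp_rot: [3.141, -0.001, 0.103]
ft_force: [-0.2, 0.2, -0.0]
opening: 0.599
```

```bash
python3 - <<'E'
from h import *
go([564.5,51],51.5,VY)
E
```

```text
t 19.75 pos [565.   50.7  55.5] rot [ 3.141e+00 -1.000e-03  1.030e-01] F [-0.2  0.2 -0. ] op 0.599 j [-0.03  0.64  1.86 -0.    0.64  1.44]
shift now-axes mm [-0.5 -0.4  4. ]  in target-axes [-0.5 -0.4  4. ]  turn [ 0.001 -0.001 -0.001] dist 4
```

Emit:
play_rows:
  moves:
    - [0,0,0.004,0,0,0,60]
    - [0,0,0,0,0,0,60]

```text
t: 19.95
eef_pos: [565.2, 50.8, 51.7]
tcp_rot: [3.141, -0.002, 0.103]
ft_force: [-0.2, -0.8, -0.1]
opening: 0.6
```

Emit:
play_rows:
  moves:
    - [0,0,0,0,0,0,30]
    - [0,0,0,0,0,0,30]
    - [0,0,0,0,0,0,30]
    - [0,0,0,0,0,0,30]

```text
t: 20.35
eef_pos: [565.3, 50.8, 51.8]
tcp_rot: [3.141, -0.002, 0.103]
ft_force: [-0.1, 1.0, -0.4]
opening: 0.368
```

Emit:
play_rows:
  moves:
    - [0,0,0,0,0,0,30]
    - [0,0,0,0,0,0,30]
    - [0,0,-0.008,0,0,0,30]
    - [0,0,-0.015,0,0,0,30]
    - [0,0,-0.02,0,0,0,30]
    - [0,0,-0.02,0,0,0,30]
    - [0,0,-0.02,0,0,0,30]

```text
t: 21.05
eef_pos: [563.9, 50.8, 137.1]
tcp_rot: [3.142, 0.003, 0.103]
ft_force: [0.5, -0.4, -0.1]
opening: 0.369
```

```bash
python3 - <<'E'
from h import *
# tray slots
TO=np.array([463,365.0]); ty=.12; c_,s_=np.cos(ty),np.sin(ty)
for l in [(30,50),(-20,-5),(30,-50)]: print(l, TO+[c_*l[0]-s_*l[1],s_*l[0]+c_*l[1]])
go([487,317],140,VY)
c=read_camera("wrist"); cv2.imwrite("pics/q_wrist.png",c["img"][:,:,::-1])
c=read_camera("side"); crop(c,"q_side",200,110,200,150,4)
E
```

```text
(30, 50) [486.79864871 418.23179801]
(-20, -5) [443.74238832 357.64171267]
(30, -50) [498.76986944 318.95093443]
t 21.05 pos [563.9  50.8 137.1] rot [3.142e+00 3.000e-03 1.030e-01] F [ 0.5 -0.4 -0.1] op 0.369 j [-0.03  0.52  1.8  -0.    0.83  1.44]
shift now-axes mm [ -49.1 -272.7   -2.8]  in target-axes [ -48.9 -272.7   -2.9]  turn [ 0.     0.003 -0.001] dist 277
```

View pics/q_side.png

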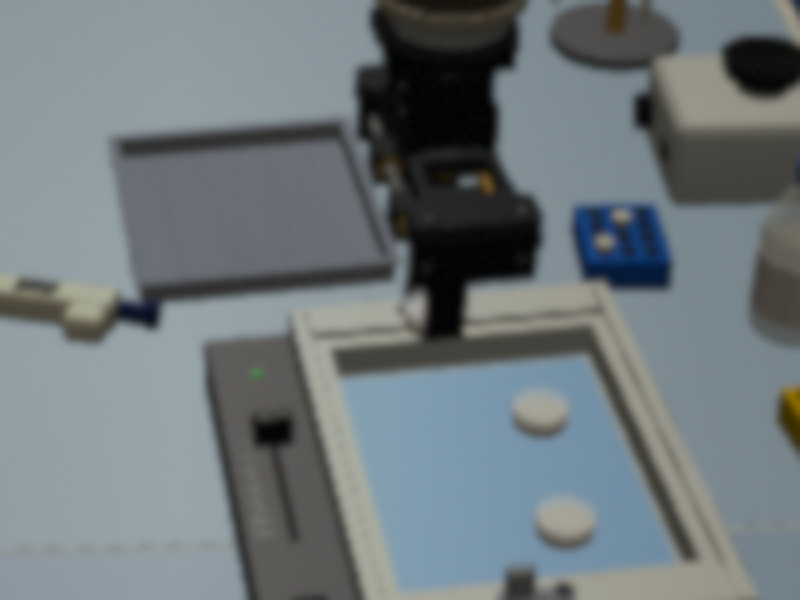

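Emit:
play_rows:
  moves:
    - [-0.002,-0.015,0,0,0.003,0,30]
    - [-0.003,-0.028,0,0,0,0,30]
    - [-0.003,-0.03,0,0,0,0,30]
    - [-0.003,-0.03,0,0,0,0,30]
    - [-0.003,-0.03,0,0,0,0,30]
    - [-0.003,-0.03,0,0,0,0,30]
    - [-0.003,-0.03,0,0,0,0,30]
    - [-0.003,-0.03,0,0,0,0,30]

```text
t: 21.95
eef_pos: [513.0, 280.5, 133.5]
tcp_rot: [3.14, 0.002, 0.098]
ft_force: [0.4, 0.8, -0.2]
opening: 0.368
```

```bash
python3 - <<'E'
from h import *
go([487,418],100,VY)
E
```

```text
t 21.95 pos [513.  280.5 133.5] rot [3.14e+00 2.00e-03 9.80e-02] F [ 0.4  0.8 -0.2] op 0.368 j [ 0.39  0.55  1.76 -0.    0.84  1.86]
shift now-axes mm [ -12.3 -139.5   33.4]  in target-axes [ -11.6 -139.5   33.5]  turn [ 0.001  0.002 -0.006] dist 144
```

Emit:
play_rows:
  moves:
    - [-0.002,-0.03,0,0,0,-0.006,30]
    - [-0.002,-0.03,0,0,0,0,30]
    - [-0.002,-0.03,0.005,0,0,0,30]
    - [-0.002,-0.028,0.005,0,0,0,30]
    - [-0.002,-0.012,0.01,0,0,0,30]
    - [0,0,0.01,0,0,0,30]
    - [0,0,0,0,0,0,30]

```text
t: 22.65
eef_pos: [479.4, 419.5, 95.2]
tcp_rot: [3.137, 0.01, 0.111]
ft_force: [-0.4, -0.1, -0.7]
opening: 0.369
```

```bash
python3 - <<'E'
from h import *
go([487,418],30,VY)
c=read_camera("side"); crop(c,"r_side",200,110,130,100,6)
E
```

```text
t 22.65 pos [479.4 419.5  95.2] rot [3.137 0.01  0.111] F [-0.4 -0.1 -0.7] op 0.369 j [0.61 0.66 1.64 0.   0.85 2.07]
shift now-axes mm [ 8.1  2.  65.2]  in target-axes [ 7.4  2.2 65.2]  turn [0.005 0.01  0.007] dist 66
```

View pics/r_side.png

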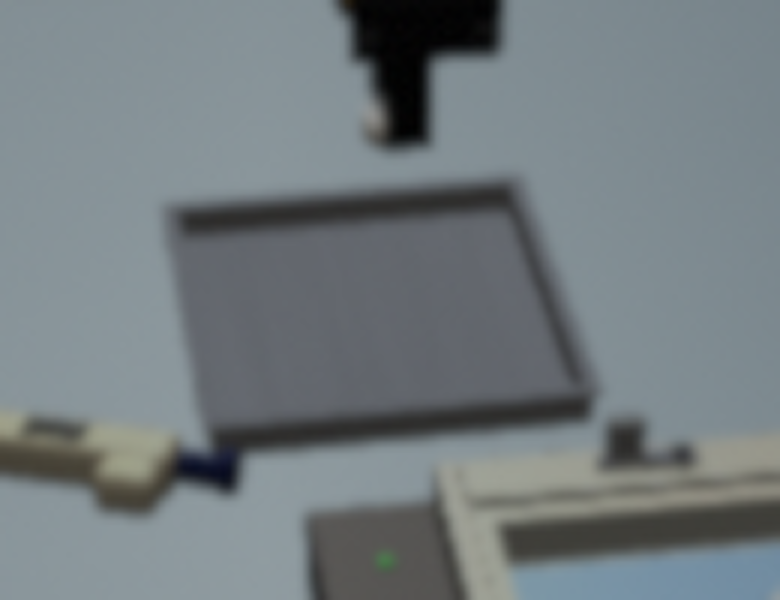

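Emit:
play_rows:
  moves:
    - [0.007,0.002,0.015,0.005,0.01,0.007,30]
    - [0,0,0.02,0,0,0,30]
    - [0,0,0.015,0,0,0,30]
    - [0,0,0.006,0,0,0,30]
    - [0,0,0,0,0,0,30]

```text
t: 23.2
eef_pos: [489.5, 413.7, 39.3]
tcp_rot: [-3.14, -0.002, 0.098]
ft_force: [-0.3, -0.0, 0.1]
opening: 0.368
```

```bash
python3 - <<'E'
from h import *
go([487,418],22,VY)
E
```

```text
t 23.2 pos [489.5 413.7  39.3] rot [-3.14e+00 -2.00e-03  9.80e-02] F [-0.3 -0.   0.1] op 0.368 j [ 0.6   0.74  1.67 -0.    0.73  2.07]
shift now-axes mm [-2.1 -4.5 17.3]  in target-axes [-2.1 -4.5 17.3]  turn [-0.001 -0.002 -0.006] dist 18
```

Emit:
play_rows:
  moves:
    - [-0.002,-0.004,0.006,0,0,0,30]
    - [0,0,0.005,0,0,0,30]
    - [0,0,0,0,0,0,30]
    - [0,0,0.003,0,0,0,30]
    - [0,0,0,0,0,0,30]

```text
t: 23.7
eef_pos: [487.7, 418.3, 26.2]
tcp_rot: [-3.139, -0.005, 0.098]
ft_force: [-1.1, -0.2, 0.5]
opening: 0.368
```

Emit:
play_rows:
  moves:
    - [0,0,0.001,0,0,0,30]
    - [0,0,0,0,0,0,30]

```text
t: 23.9
eef_pos: [487.8, 418.4, 25.4]
tcp_rot: [-3.139, -0.005, 0.098]
ft_force: [0.2, 0.3, 0.4]
opening: 0.37
```

Emit:
play_rows:
  moves:
    - [0,0,0.0015,0,0,0,30]
    - [0,0,0,0,0,0,30]

```text
t: 24.1
eef_pos: [487.9, 418.4, 24.0]
tcp_rot: [-3.139, -0.005, 0.098]
ft_force: [0.3, -0.8, -0.5]
opening: 0.367
```

Emit:
play_rows:
  moves:
    - [0,0,0.0015,0,0,0,30]
    - [0,0,0,0,0,0,30]

```text
t: 24.3
eef_pos: [488.0, 418.4, 22.4]
tcp_rot: [-3.139, -0.005, 0.098]
ft_force: [0.4, 0.1, -0.6]
opening: 0.37
```

Emit:
play_rows:
  moves:
    - [0,0,0.001,0,0,0,30]
    - [0,0,0,0,0,0,30]

```text
t: 24.5
eef_pos: [488.1, 418.5, 21.8]
tcp_rot: [-3.138, -0.006, 0.098]
ft_force: [-0.2, 0.5, 0.3]
opening: 0.369
```

Emit:
play_rows:
  moves:
    - [0,0,0,0,0,0,42]
    - [0,0,0,0,0,0,50]
    - [0,0,0,0,0,0,55]
    - [0,0,0,0,0,0,55]
    - [0,0,-0.02,0,0,0,55]
    - [0,0,-0.04,0,0,0,55]
    - [0,0,-0.04,0,0,0,60]
    - [0,0,-0.02,0,0,0,60]

```text
t: 25.3
eef_pos: [486.2, 417.1, 141.5]
tcp_rot: [3.141, 0.001, 0.098]
ft_force: [0.7, 0.2, -0.6]
opening: 0.596
```

```bash
python3 - <<'E'
from h import *
go([632,67],150,VY)
c=read_camera("wrist"); cv2.imwrite("pics/s_wrist.png",c["img"][:,:,::-1])
c=read_camera("top"); crop(c,"s_top",60,110,300,180,2.6)
E
```

```text
t 25.3 pos [486.2 417.1 141.5] rot [3.141e+00 1.000e-03 9.800e-02] F [ 0.7  0.2 -0.6] op 0.596 j [ 0.61  0.6   1.61 -0.    0.93  2.08]
shift now-axes mm [110.9 362.7  -8.3]  in target-axes [108.6 363.4  -8.5]  turn [ 0.001  0.001 -0.006] dist 379
```

View pics/s_wrist.png

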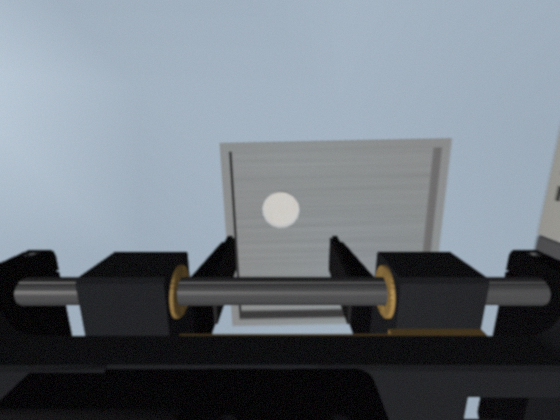

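View pics/s_top.png

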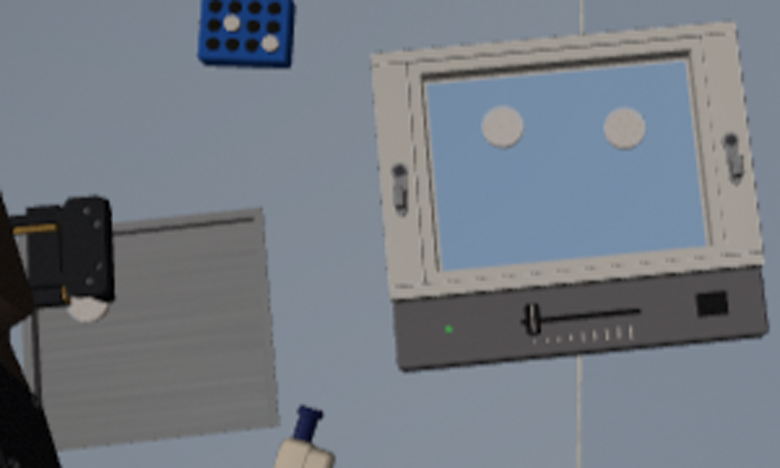

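Emit:
play_rows:
  moves:
    - [0.011,0.036,0,0,0,0,60]
    - [0.011,0.036,0,0,0,0,60]
    - [0.011,0.036,0,0,0,0,60]
    - [0.011,0.036,0,0,0,0,60]
    - [0.011,0.036,0,0,0,0,60]
    - [0.011,0.036,0,0,0,0,60]
    - [0.011,0.036,0,0,0,0,60]
    - [0.011,0.036,0,0,0,0,60]

```text
t: 26.2
eef_pos: [602.1, 132.9, 133.0]
tcp_rot: [3.141, 0.008, 0.105]
ft_force: [0.7, 0.4, 0.3]
opening: 0.599
```

```bash
python3 - <<'E'
from h import *
go([632,67],110,VY)
E
```

```text
t 26.2 pos [602.1 132.9 133. ] rot [3.141 0.008 0.105] F [0.7 0.4 0.3] op 0.599 j [ 0.11  0.59  1.67 -0.    0.89  1.58]
shift now-axes mm [23.  68.7 22.9]  in target-axes [22.9 68.7 23. ]  turn [0.    0.008 0.001] dist 76
```

Emit:
play_rows:
  moves:
    - [0.008,0.023,0,0,0.008,0,60]
    - [0.008,0.023,0,0,0,0,60]
    - [0.007,0.022,0.01,0,0,0,60]
    - [0,0,0.01,0,0,0,60]
    - [0,0,0,0,0,0,60]

```text
t: 26.7
eef_pos: [632.1, 59.8, 105.8]
tcp_rot: [3.141, 0.007, 0.099]
ft_force: [-0.7, 0.7, -0.0]
opening: 0.597
```

```bash
python3 - <<'E'
from h import *
go([632,67],52,VY)
c=read_camera("wrist"); cv2.imwrite("pics/t_wrist.png",c["img"][:,:,::-1])
c=read_camera("side"); crop(c,"t_side",240,170,150,125,5)
E
```

```text
t 26.7 pos [632.1  59.8 105.8] rot [3.141 0.007 0.099] F [-0.7  0.7 -0. ] op 0.597 j [-0.01  0.64  1.64 -0.    0.86  1.46]
shift now-axes mm [ 0.9 -7.1 53.7]  in target-axes [ 0.6 -7.1 53.8]  turn [ 0.     0.007 -0.005] dist 54
```

View pics/t_side.png

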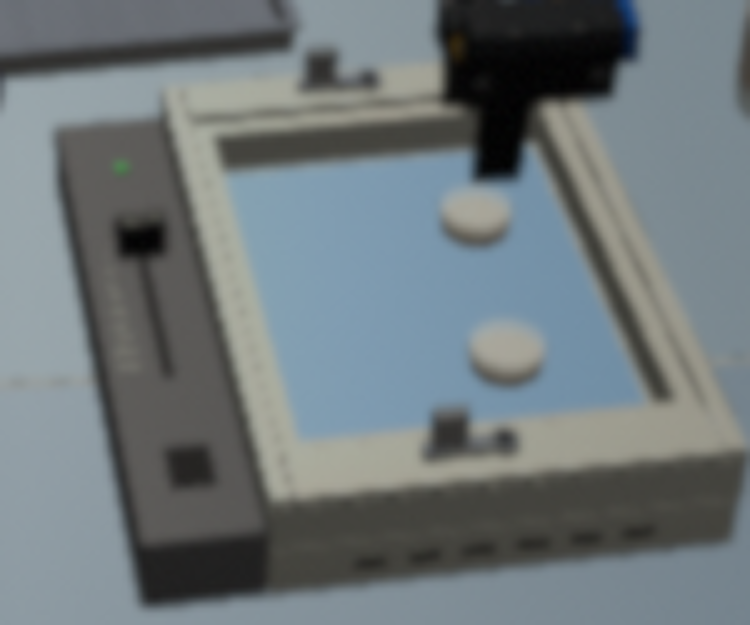

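```bash
python3 - <<'E'
from h import *
s=state(); p=s["eef_pos"]; c=read_camera("side")
yv=np.array([-np.sin(.1),np.cos(.1),0])
for d in(-28,-36,-42): print((P(c,p+d*yv+[0,0,-14])-[240,170])*5)
E
```

```text
[[490.75553247 169.44763239]]
[[494.94399178 179.50899526]]
[[498.1138344  187.12347458]]
```

Emit:
play_rows:
  moves:
    - [0.002,-0.007,0.018,0,0.007,-0.005,60]
    - [0,0,0.015,0,0,0,60]
    - [0,0,0.007,0,0,0,60]
    - [0,0,0,0,0,0,60]

```text
t: 27.25
eef_pos: [634.2, 70.9, 68.0]
tcp_rot: [3.141, -0.006, 0.109]
ft_force: [-0.2, -0.2, -0.4]
opening: 0.599
```

```bash
python3 - <<'E'
from h import *
go([633,67],51.5,VY)
E
```

```text
t 27.25 pos [634.2  70.9  68. ] rot [ 3.141 -0.006  0.109] F [-0.2 -0.2 -0.4] op 0.599 j [ 0.01  0.69  1.67 -0.    0.77  1.47]
shift now-axes mm [-1.7  3.8 16.5]  in target-axes [-1.6  3.8 16.5]  turn [ 0.001 -0.006  0.005] dist 17
```

Emit:
play_rows:
  moves:
    - [-0.001,0.003,0.006,0,-0.006,0.005,60]
    - [0,0,0.006,0,0,0,60]
    - [0,0,0.003,0,0,0,60]
    - [0,0,0,0,0,0,60]

```text
t: 27.65
eef_pos: [634.0, 67.3, 52.9]
tcp_rot: [3.141, -0.0, 0.104]
ft_force: [-0.5, 0.0, -0.5]
opening: 0.599
```

```bash
python3 - <<'E'
from h import *
go([633,67],51.5,VY)
c=read_camera("side"); crop(c,"u_side",290,170,90,75,8)
E
```

```text
t 27.65 pos [634.   67.3  52.9] rot [ 3.141 -0.     0.104] F [-0.5  0.  -0.5] op 0.599 j [ 0.    0.71  1.67 -0.    0.75  1.47]
shift now-axes mm [-1.   0.2  1.4]  in target-axes [-1.   0.2  1.4]  turn [ 0.001 -0.    -0.   ] dist 2
```

View pics/u_side.png

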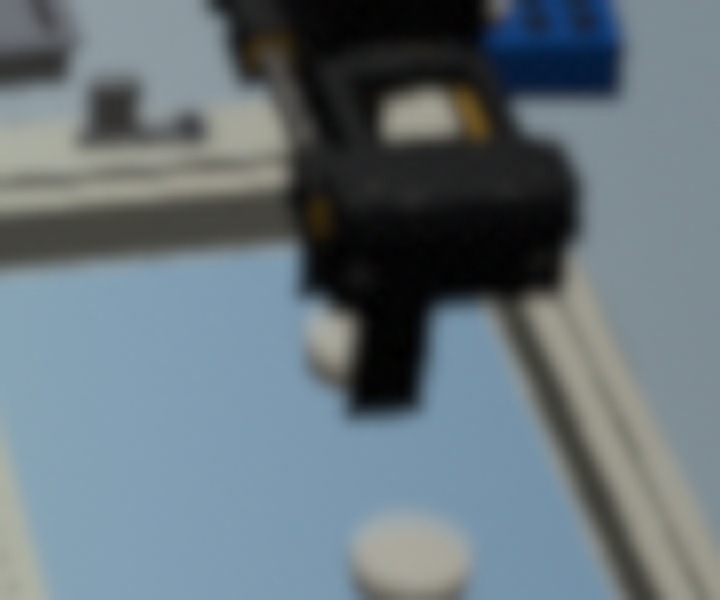

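```bash
python3 - <<'E'
from h import *
p=state()["eef_pos"]; c=read_camera("side")
print((P(c,[p[0],p[1],44])-[290,170])*8, (P(c,[p[0]-2,p[1],44])-[290,170])*8,(P(c,[635.3,61.9,48])-[290,170])*8)
E
```

```text
[[352.54819294 332.43182572]] [[346.10578826 332.63689884]] [[359.95273835 332.71774775]]
```

Emit:
play_rows:
  moves:
    - [0.001,0,0.0015,0,0,0,60]
    - [0,0,0,0,0,0,30]
    - [0,0,0,0,0,0,30]
    - [0,0,0,0,0,0,30]
    - [0,0,0,0,0,0,30]
    - [0,0,0,0,0,0,30]
    - [0,0,0,0,0,0,30]

```text
t: 28.45
eef_pos: [635.6, 67.5, 52.4]
tcp_rot: [3.141, -0.002, 0.104]
ft_force: [0.9, 0.9, -0.1]
opening: 0.372
```

Emit:
play_rows:
  moves:
    - [0,0,0,0,0,0,30]
    - [0,0,-0.008,0,0,0,30]
    - [0,0,-0.015,0,0,0,30]
    - [0,0,-0.02,0,0,0,30]
    - [0,0,-0.02,0,0,0,30]
    - [0,0,-0.02,0,0,0,30]
    - [0,0,0,0,0,0,30]

```text
t: 29.15
eef_pos: [635.7, 67.6, 143.6]
tcp_rot: [3.14, -0.004, 0.104]
ft_force: [0.0, -0.3, -0.3]
opening: 0.365
```

```bash
python3 - <<'E'
from h import *
go([444,358],140,VY)
c=read_camera("side"); crop(c,"v_side",240,130,150,125,5)
E
```

```text
t 29.15 pos [635.7  67.6 143.6] rot [ 3.14  -0.004  0.104] F [ 0.  -0.3 -0.3] op 0.365 j [ 0.    0.6   1.61 -0.    0.93  1.47]
shift now-axes mm [-160.6 -308.7    2.5]  in target-axes [-160.5 -308.7    3.6]  turn [ 0.001 -0.004 -0.   ] dist 348
```

View pics/v_side.png

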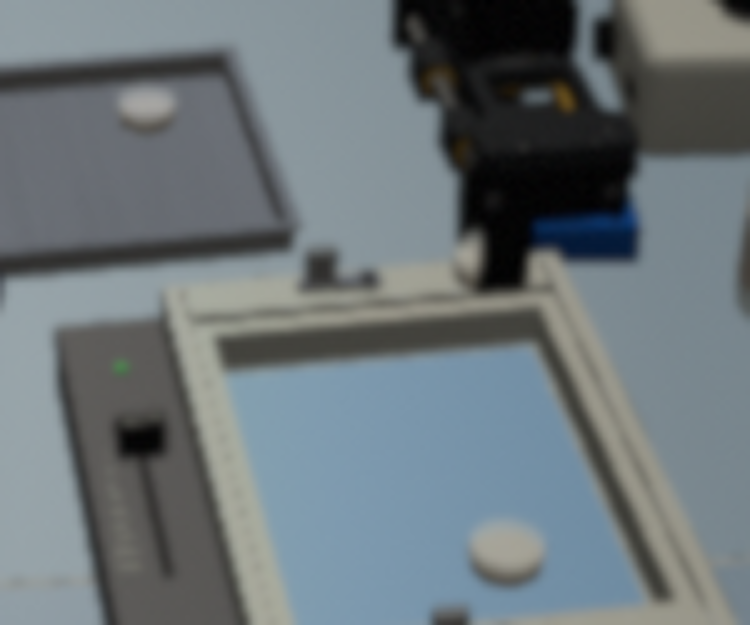

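Emit:
play_rows:
  moves:
    - [-0.006,-0.014,0,0,-0.004,0,30]
    - [-0.011,-0.027,0,0,0,0,30]
    - [-0.011,-0.027,0,0,0,0,30]
    - [-0.011,-0.027,0,0,0,0,30]
    - [-0.011,-0.027,0,0,0,0,30]
    - [-0.011,-0.027,0,0,0,0,30]
    - [-0.011,-0.027,0,0,0,0,30]
    - [-0.011,-0.027,0,0,0,0,30]

```text
t: 30.0
eef_pos: [521.6, 269.2, 135.7]
tcp_rot: [3.139, 0.014, 0.099]
ft_force: [-0.3, -0.1, -0.9]
opening: 0.371
```

```bash
python3 - <<'E'
from h import *
go([499,319],100,VY)
E
```

```text
t 30.0 pos [521.6 269.2 135.7] rot [3.139 0.014 0.099] F [-0.3 -0.1 -0.9] op 0.371 j [0.36 0.55 1.74 0.   0.86 1.83]
shift now-axes mm [-17.1 -51.9  35.8]  in target-axes [-17.3 -51.9  35.7]  turn [ 0.002  0.014 -0.005] dist 65
```

Emit:
play_rows:
  moves:
    - [-0.006,-0.02,0.005,0.002,0.014,-0.005,30]
    - [-0.005,-0.018,0.01,0,0,0,30]
    - [-0.004,-0.008,0.015,0,0,0,30]
    - [0,0,0.015,0,0,0,30]
    - [0,0,0.01,0,0,0,30]
    - [0,0,0,0,0,0,30]

```text
t: 30.6
eef_pos: [491.3, 321.1, 74.4]
tcp_rot: [3.139, 0.009, 0.112]
ft_force: [-0.5, 0.2, -0.2]
opening: 0.368
```

```bash
python3 - <<'E'
from h import *
go([499,319],22.4,VY)
E
```

```text
t 30.6 pos [491.3 321.1  74.4] rot [3.139 0.009 0.112] F [-0.5  0.2 -0.2] op 0.368 j [0.47 0.63 1.79 0.   0.73 1.92]
shift now-axes mm [ 7.9  2.8 51.9]  in target-axes [ 7.5  2.9 52. ]  turn [0.003 0.009 0.008] dist 53
```

Emit:
play_rows:
  moves:
    - [0.005,0.002,0.012,0.003,0.009,0.008,30]
    - [0,0,0.014,0,0,0,30]
    - [0,0,0.009,0,0,0,30]
    - [0,0,0.004,0,0,0,30]
    - [0,0,0,0,0,0,30]

```text
t: 31.1
eef_pos: [495.9, 319.5, 33.6]
tcp_rot: [3.141, 0.001, 0.103]
ft_force: [-0.8, 0.2, -0.4]
opening: 0.371
```

```bash
python3 - <<'E'
from h import *
go([499,319],22.4,VY)
E
```

```text
t 31.1 pos [495.9 319.5  33.6] rot [3.141e+00 1.000e-03 1.030e-01] F [-0.8  0.2 -0.4] op 0.371 j [0.46 0.7  1.81 0.   0.64 1.93]
shift now-axes mm [ 3.1  0.9 11.2]  in target-axes [ 3.1  0.9 11.2]  turn [ 0.     0.001 -0.001] dist 12
```

Emit:
play_rows:
  moves:
    - [0,0,0.004,0,0,0,30]
    - [0,0,0.003,0,0,0,30]
    - [0,0,0.002,0,0,0,30]
    - [0,0,0,0,0,0,30]

```text
t: 31.5
eef_pos: [496.2, 319.8, 24.9]
tcp_rot: [-3.141, -0.0, 0.103]
ft_force: [-0.2, -0.3, -0.2]
opening: 0.369
```

Emit:
play_rows:
  moves:
    - [0,0,0.001,0,0,0,30]
    - [0,0,0,0,0,0,30]

```text
t: 31.7
eef_pos: [496.4, 319.8, 24.0]
tcp_rot: [-3.141, -0.001, 0.103]
ft_force: [1.1, 0.8, 0.7]
opening: 0.37
```

Emit:
play_rows:
  moves:
    - [0,0,0.0015,0,0,0,30]
    - [0,0,0,0,0,0,30]

```text
t: 31.9
eef_pos: [496.4, 319.9, 22.6]
tcp_rot: [-3.141, -0.001, 0.103]
ft_force: [0.8, -0.2, -0.5]
opening: 0.37
```

Emit:
play_rows:
  moves:
    - [0,0,0.0005,0,0,0,30]
    - [0,0,0,0,0,0,30]

```text
t: 32.1
eef_pos: [496.5, 319.9, 22.4]
tcp_rot: [-3.141, -0.001, 0.103]
ft_force: [-0.6, -0.2, -1.3]
opening: 0.37
```

Emit:
play_rows:
  moves:
    - [0,0,0,0,0,0,42]
    - [0,0,0,0,0,0,50]
    - [0,0,0,0,0,0,55]
    - [0,0,0,0,0,0,55]
    - [0,0,-0.02,0,0,0,55]
    - [0,0,-0.04,0,0,0,55]
    - [0,0,-0.04,0,0,0,60]
    - [0,0,-0.02,0,0,0,60]

```text
t: 32.9
eef_pos: [495.1, 319.1, 142.7]
tcp_rot: [3.14, 0.006, 0.103]
ft_force: [0.8, 0.9, -0.5]
opening: 0.594
```

```bash
python3 - <<'E'
from h import *
go([634.5,-36.3],150,VY)
c=read_camera("top"); crop(c,"w_top",60,110,300,180,2.6)
E
```

```text
t 32.9 pos [495.1 319.1 142.7] rot [3.14  0.006 0.103] F [ 0.8  0.9 -0.5] op 0.594 j [0.46 0.54 1.74 0.   0.87 1.93]
shift now-axes mm [102.1 367.8  -7.2]  in target-axes [101.7 367.9  -7.3]  turn [ 0.002  0.006 -0.001] dist 382
```

View pics/w_top.png

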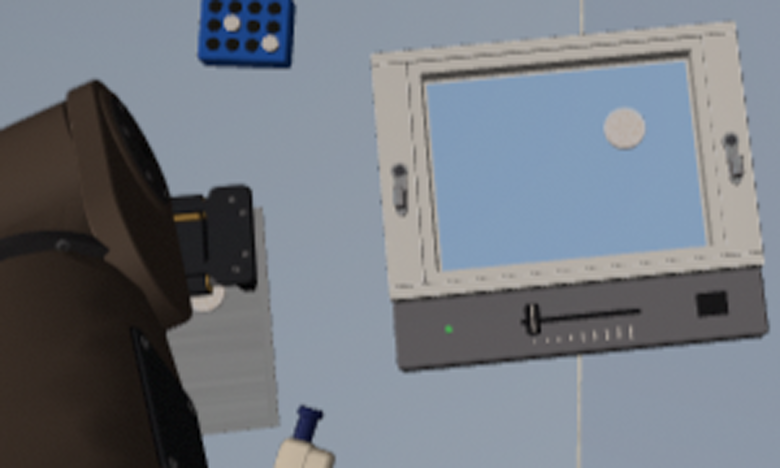

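Last dish unmoved at (624,128). Going for it.

Emit:
play_rows:
  moves:
    - [0.01,0.036,0,0,0.006,0,60]
    - [0.01,0.037,0,0,0,0,60]
    - [0.01,0.037,0,0,0,0,60]
    - [0.01,0.037,0,0,0,0,60]
    - [0.01,0.037,0,0,0,0,60]
    - [0.01,0.037,0,0,0,0,60]
    - [0.01,0.037,0,0,0,0,60]
    - [0.01,0.037,0,0,0,0,60]

```text
t: 33.75
eef_pos: [608.5, 28.5, 145.1]
tcp_rot: [-3.141, -0.006, 0.111]
ft_force: [-0.0, 0.2, 1.1]
opening: 0.601
```

```bash
python3 - <<'E'
from h import *
go([634.5,-36.3],105,VY)
E
```

```text
t 33.75 pos [608.5  28.5 145.1] rot [-3.141 -0.006  0.111] F [-0.   0.2  1.1] op 0.601 j [-0.06  0.56  1.69  0.    0.89  1.4 ]
shift now-axes mm [18.4 67.4 40.2]  in target-axes [19.1 67.2 40.1]  turn [-0.001 -0.006  0.007] dist 81
```

Emit:
play_rows:
  moves:
    - [0.007,0.022,0,0,-0.006,0.007,60]
    - [0.006,0.022,0.01,0,0,0,60]
    - [0.006,0.016,0.015,0,0,0,60]
    - [0,0,0.01,0,0,0,60]
    - [0,0,0,0,0,0,60]

```text
t: 34.25
eef_pos: [635.1, -36.3, 105.7]
tcp_rot: [-3.141, 0.002, 0.098]
ft_force: [-0.3, 0.7, -0.0]
opening: 0.598
```

```bash
python3 - <<'E'
from h import *
go([634.5,-36.3],65,VY)
c=read_camera("wrist"); cv2.imwrite("pics/x_wrist.png",c["img"][:,:,::-1])
E
```

```text
t 34.25 pos [635.1 -36.3 105.7] rot [-3.141e+00  2.000e-03  9.800e-02] F [-0.3  0.7 -0. ] op 0.598 j [-0.16  0.64  1.65  0.    0.86  1.31]
shift now-axes mm [-0.5 -0.  40.7]  in target-axes [-0.6 -0.1 40.7]  turn [-0.001  0.002 -0.006] dist 41
```

View pics/x_wrist.png

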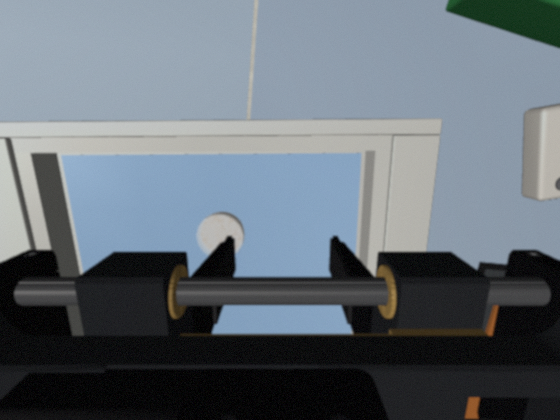

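```bash
python3 - <<'E'
from h import *
c=read_camera("wrist"); print(B(c,[(220,235)],48))
c=read_camera("side"); crop(c,"x_side",240,170,150,125,5)
c=read_camera("top"); crop(c,"x_top",195,110,170,145,4.5)
E
```

```text
[[628.64360716   9.71370901  48.        ]]
```

View pics/x_side.png

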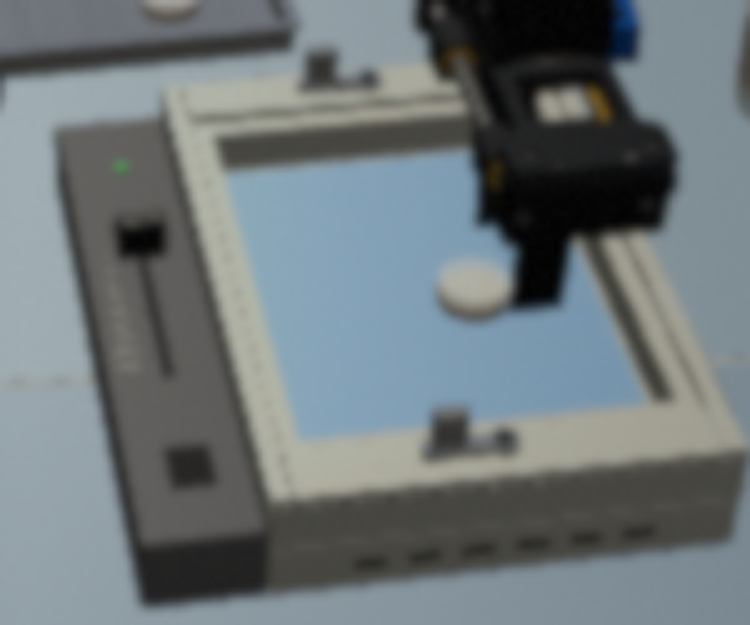

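View pics/x_top.png

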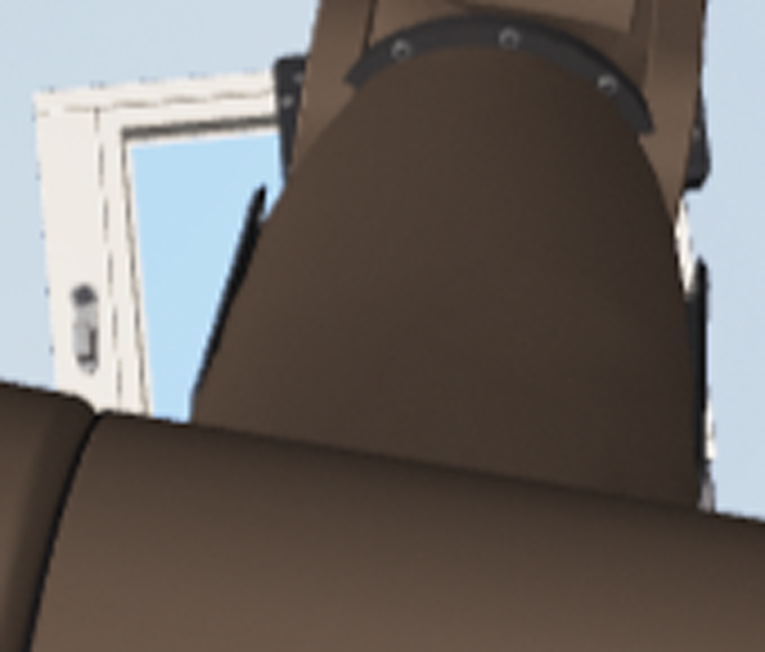

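```bash
python3 - <<'E'
from h import *
c=read_camera("side"); print(B(c,np.array([(474,284)])/5+[240,170],48))
go([626.5,9],105,VY)
E
```

```text
[[626.4307178   3.1715308  48.       ]]
t 34.5 pos [636.  -35.8 108.4] rot [-3.142e+00 -2.000e-03  9.900e-02] F [-0.  -0.3 -0.2] op 0.598 j [-0.16  0.64  1.64  0.    0.86  1.31]
shift now-axes mm [ -5.1 -45.5   3.4]  in target-axes [ -4.8 -45.5   3.4]  turn [-0.    -0.002 -0.005] dist 46
```

Emit:
play_rows:
  moves:
    - [-0.003,-0.022,0,0,0,-0.005,60]
    - [-0.003,-0.022,0,0,0,0,60]
    - [0,0,0,0,0,0,60]

```text
t: 34.8
eef_pos: [625.6, 9.8, 110.2]
tcp_rot: [3.141, -0.005, 0.106]
ft_force: [-0.0, 0.4, -0.1]
opening: 0.6
```

```bash
python3 - <<'E'
from h import *
go([626,8.5],51.5,VY)
c=read_camera("wrist"); cv2.imwrite("pics/y_wrist.png",c["img"][:,:,::-1])
E
```

```text
t 34.8 pos [625.6   9.8 110.2] rot [ 3.141 -0.005  0.106] F [-0.   0.4 -0.1] op 0.6 j [-0.09  0.62  1.67  0.    0.84  1.37]
shift now-axes mm [-0.   1.3 58.7]  in target-axes [ 0.2  1.3 58.7]  turn [ 0.001 -0.005  0.002] dist 59
```

View pics/y_wrist.png

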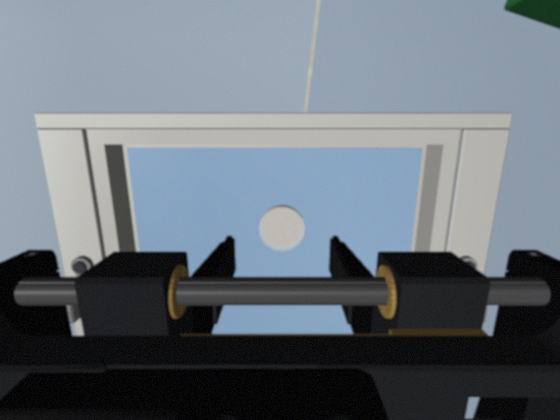

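Dish now centred between the jaws (282,228). Descend.

Emit:
play_rows:
  moves:
    - [0,0,0.015,0,-0.005,0,60]
    - [0,0,0.02,0,0,0,60]
    - [0,0,0.012,0,0,0,60]
    - [0,0,0.006,0,0,0,60]
    - [0,0,0,0,0,0,60]

```text
t: 35.35
eef_pos: [627.0, 6.8, 53.8]
tcp_rot: [3.14, -0.001, 0.105]
ft_force: [-0.3, -0.6, 0.6]
opening: 0.602
```

```bash
python3 - <<'E'
from h import *
go([626.5,9],51.5,VY)
E
```

```text
t 35.35 pos [627.    6.8  53.8] rot [ 3.14e+00 -1.00e-03  1.05e-01] F [-0.3 -0.6  0.6] op 0.602 j [-0.09  0.7   1.7  -0.    0.74  1.37]
shift now-axes mm [-0.3 -2.3  2.3]  in target-axes [-0.3 -2.3  2.3]  turn [ 0.002 -0.001  0.001] dist 3
```

Emit:
play_rows:
  moves:
    - [0,-0.002,0.0025,0,0,0,60]
    - [0,0,0,0,0,0,60]
    - [0,0,0,0,0,0,30]
    - [0,0,0,0,0,0,30]
    - [0,0,0,0,0,0,30]
    - [0,0,0,0,0,0,30]
    - [0,0,0,0,0,0,30]
    - [0,0,0,0,0,0,30]

```text
t: 36.15
eef_pos: [627.8, 8.5, 53.1]
tcp_rot: [3.139, -0.004, 0.104]
ft_force: [-0.5, -0.5, 0.2]
opening: 0.372
```

Emit:
play_rows:
  moves:
    - [0,0,0,0,0,0,30]
    - [0,0,-0.008,0,0,0,30]
    - [0,0,-0.015,0,0,0,30]
    - [0,0,-0.02,0,0,0,30]
    - [0,0,-0.02,0,0,0,30]
    - [0,0,-0.02,0,0,0,30]
    - [0,0,0,0,0,0,30]

```text
t: 36.85
eef_pos: [627.7, 8.6, 144.1]
tcp_rot: [3.139, -0.006, 0.104]
ft_force: [-0.1, 0.6, -0.7]
opening: 0.367
```

```bash
python3 - <<'E'
from h import *
go([428,358],140,VY)
c=read_camera("side"); crop(c,"z_side",200,110,180,150,4.4)
E
```

```text
t 36.85 pos [627.7   8.6 144.1] rot [ 3.139 -0.006  0.104] F [-0.1  0.6 -0.7] op 0.367 j [-0.09  0.58  1.64 -0.    0.91  1.38]
shift now-axes mm [-162.3 -368.3    2.2]  in target-axes [-162.4 -368.2    4.1]  turn [ 0.003 -0.006  0.   ] dist 402
```

View pics/z_side.png

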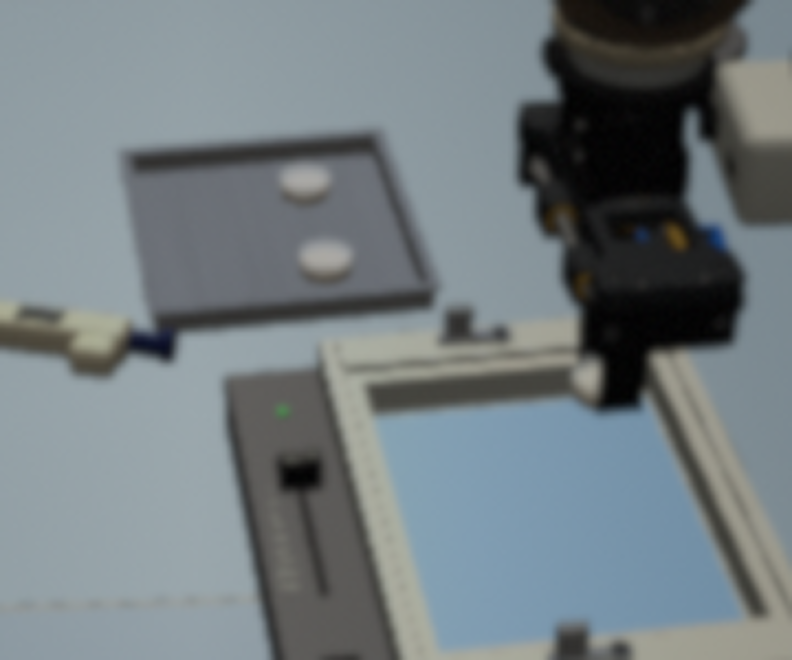

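Emit:
play_rows:
  moves:
    - [-0.007,-0.015,0,0.003,-0.006,0,30]
    - [-0.012,-0.028,0,0,0,0,30]
    - [-0.013,-0.029,0,0,0,0,30]
    - [-0.013,-0.029,0,0,0,0,30]
    - [-0.013,-0.029,0,0,0,0,30]
    - [-0.013,-0.029,0,0,0,0,30]
    - [-0.013,-0.029,0,0,0,0,30]
    - [-0.013,-0.029,0,0,0,0,30]

```text
t: 37.7
eef_pos: [497.0, 223.1, 137.1]
tcp_rot: [-3.14, 0.016, 0.099]
ft_force: [0.2, -0.3, 0.7]
opening: 0.366
```

```bash
python3 - <<'E'
from h import *
go([428,361],110,VY)
E
```

```text
t 37.7 pos [497.  223.1 137.1] rot [-3.14   0.016  0.099] F [ 0.2 -0.3  0.7] op 0.366 j [0.3  0.5  1.85 0.01 0.81 1.77]
shift now-axes mm [ -54.6 -144.    28.1]  in target-axes [ -54.3 -144.3   27.1]  turn [-0.001  0.016 -0.005] dist 157
```

Emit:
play_rows:
  moves:
    - [-0.01,-0.029,0,0,0.016,-0.005,30]
    - [-0.011,-0.029,0,0,0,0,30]
    - [-0.011,-0.029,0,0,0,0,30]
    - [-0.011,-0.028,0.005,0,0,0,30]
    - [-0.007,-0.02,0.01,0,0,0,30]
    - [-0.003,-0.008,0.01,0,0,0,30]
    - [0,0,0,0,0,0,30]

```text
t: 38.4
eef_pos: [414.5, 369.0, 106.1]
tcp_rot: [3.139, 0.012, 0.111]
ft_force: [-0.1, -0.8, 0.6]
opening: 0.369
```

```bash
python3 - <<'E'
from h import *
go([428,361],23,VY)
E
```

```text
t 38.4 pos [414.5 369.  106.1] rot [3.139 0.012 0.111] F [-0.1 -0.8  0.6] op 0.369 j [0.61 0.55 1.85 0.   0.75 2.06]
shift now-axes mm [13.5  9.2 83. ]  in target-axes [12.6  9.4 83.1]  turn [0.003 0.012 0.007] dist 85
```

Emit:
play_rows:
  moves:
    - [0.012,0.009,0.015,0.003,0.012,0.007,30]
    - [0,0,0.02,0,0,0,30]
    - [0,0,0.02,0,0,0,30]
    - [0,0,0.01,0,0,0,30]
    - [0,0,0,0,0,0,30]

```text
t: 38.9
eef_pos: [428.0, 357.8, 38.6]
tcp_rot: [3.141, 0.001, 0.102]
ft_force: [-0.1, 0.3, -0.3]
opening: 0.364
```

```bash
python3 - <<'E'
from h import *
go([428,361],23,VY)
E
```

```text
t 38.9 pos [428.  357.8  38.6] rot [3.141e+00 1.000e-03 1.020e-01] F [-0.1  0.3 -0.3] op 0.364 j [ 0.58  0.66  1.89 -0.    0.6   2.05]
shift now-axes mm [ 0.3 -3.2 15.6]  in target-axes [ 0.3 -3.2 15.6]  turn [ 0.001  0.001 -0.002] dist 16
```

Emit:
play_rows:
  moves:
    - [0,0,0.005,0,0,0,30]
    - [0,0,0.004,0,0,0,30]
    - [0,0,0.003,0,0,0,30]
    - [0,0,0,0,0,0,30]

```text
t: 39.3
eef_pos: [429.0, 357.6, 27.6]
tcp_rot: [-3.141, -0.001, 0.101]
ft_force: [0.7, 0.1, -0.3]
opening: 0.363
```

Emit:
play_rows:
  moves:
    - [0,0,0.0015,0,0,0,30]
    - [0,0,0,0,0,0,30]

```text
t: 39.5
eef_pos: [429.2, 357.8, 26.5]
tcp_rot: [-3.141, -0.001, 0.101]
ft_force: [0.1, 0.0, -0.7]
opening: 0.371
```

Emit:
play_rows:
  moves:
    - [0,0,0.001,0,0,0,30]
    - [0,0,0,0,0,0,30]

```text
t: 39.7
eef_pos: [429.2, 358.0, 25.8]
tcp_rot: [-3.141, -0.002, 0.101]
ft_force: [0.9, 0.4, -0.3]
opening: 0.37
```

Grip height was 53.1 → release at ≈23.1.

Emit:
play_rows:
  moves:
    - [0,0,0.0015,0,0,0,30]
    - [0,0,0,0,0,0,30]

```text
t: 39.9
eef_pos: [429.2, 358.0, 24.2]
tcp_rot: [-3.141, -0.002, 0.101]
ft_force: [0.5, -0.9, -0.5]
opening: 0.369
```

Emit:
play_rows:
  moves:
    - [0,0,0.001,0,0,0,30]
    - [0,0,0,0,0,0,30]

```text
t: 40.1
eef_pos: [429.2, 358.0, 23.1]
tcp_rot: [-3.141, -0.002, 0.101]
ft_force: [-1.5, -0.3, -0.7]
opening: 0.367
```

Emit:
play_rows:
  moves:
    - [0,0,0.0005,0,0,0,30]
    - [0,0,0,0,0,0,30]

```text
t: 40.3
eef_pos: [429.2, 358.1, 22.7]
tcp_rot: [-3.141, -0.002, 0.101]
ft_force: [-0.3, -0.0, 0.3]
opening: 0.368
```

Emit:
play_rows:
  moves:
    - [0,0,0,0,0,0,42]
    - [0,0,0,0,0,0,50]
    - [0,0,0,0,0,0,55]
    - [0,0,0,0,0,0,55]
    - [0,0,-0.02,0,0,0,55]
    - [0,0,-0.04,0,0,0,55]
    - [0,0,-0.04,0,0,0,50]
    - [0,0,-0.03,0,0,0,50]

```text
t: 41.1
eef_pos: [427.5, 356.8, 152.5]
tcp_rot: [3.138, 0.006, 0.101]
ft_force: [0.6, 0.6, -0.0]
opening: 0.505
```

```bash
python3 - <<'E'
from h import *
go([490.2,-369.5],150,0)
c=read_camera("side"); crop(c,"aa_side",200,110,180,150,4.4)
c=read_camera("top"); cv2.imwrite("pics/aa_top.png",c["img"][:,:,::-1])
E
```

```text
t 41.1 pos [427.5 356.8 152.5] rot [3.138 0.006 0.101] F [ 0.6  0.6 -0. ] op 0.505 j [ 0.58  0.49  1.81 -0.    0.85  2.05]
shift now-axes mm [-11.  728.9   5. ]  in target-axes [ 62.7 726.3   2.5]  turn [0.004 0.006 0.101] dist 729
```

View pics/aa_side.png

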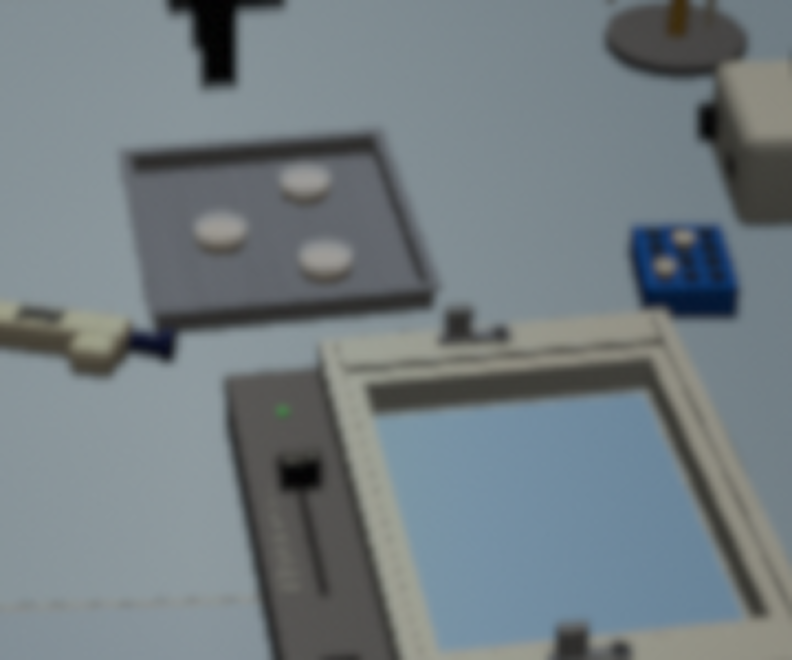

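View pics/aa_top.png

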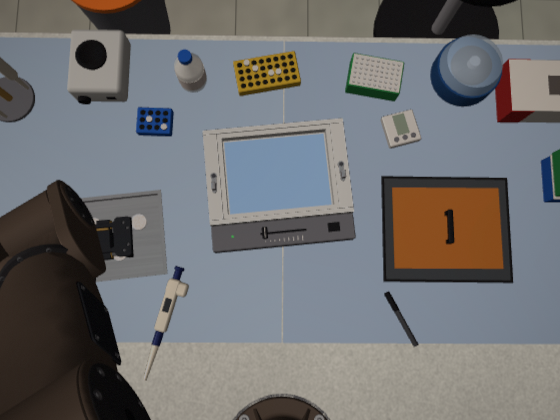

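Emit:
play_rows:
  moves:
    - [0.006,0.042,0,0,0.006,0,50]
    - [0.006,0.044,0,0,0,0,50]
    - [0.005,0.044,0,0,0,0,50]
    - [0.004,0.044,0,0,0,0,50]
    - [0.002,0.044,0,0,0,0,50]
    - [0,0.044,0,0,0,0,50]
    - [-0.002,0.044,0,0,0,0,50]
    - [-0.004,0.044,0,0,0,0,50]

```text
t: 42.0
eef_pos: [481.8, 3.4, 150.3]
tcp_rot: [-3.141, -0.004, 0.11]
ft_force: [1.1, 0.6, 0.2]
opening: 0.5
```

```bash
python3 - <<'E'
from h import *
go([490.2,-369.5],150,0)
E
```

```text
t 42.0 pos [481.8   3.4 150.3] rot [-3.141 -0.004  0.11 ] F [1.1 0.6 0.2] op 0.5 j [-0.13  0.4   1.99  0.    0.75  1.33]
shift now-axes mm [-32.7 371.5  -0. ]  in target-axes [8.400e+00 3.729e+02 3.000e-01]  turn [-0.001 -0.004  0.11 ] dist 373
```

Emit:
play_rows:
  moves:
    - [-0.003,0.042,0,0,-0.004,0.04,50]
    - [0,0.042,0,0,0,0.035,50]
    - [0.001,0.042,0,0,0,0.035,50]
    - [0.002,0.042,0,0,0,0,50]
    - [0.002,0.042,0,0,0,0,50]
    - [0.002,0.042,0,0,0,0,50]
    - [0.002,0.042,0,0,0,0,50]
    - [0.002,0.042,0,0,0,0,50]

```text
t: 42.8
eef_pos: [493.6, -346.8, 143.4]
tcp_rot: [-3.137, 0.007, -0.006]
ft_force: [0.9, 0.0, -0.8]
opening: 0.499
```

```bash
python3 - <<'E'
from h import *
go([490.2,-369.5],100,0)
E
```

```text
t 42.8 pos [ 493.6 -346.8  143.4] rot [-3.137  0.007 -0.006] F [ 0.9  0.  -0.8] op 0.499 j [-0.72  0.56  1.7  -0.    0.89  0.86]
shift now-axes mm [-2.9 22.9 43.3]  in target-axes [-3.4 22.7 43.4]  turn [-0.004  0.007 -0.006] dist 49
```

Emit:
play_rows:
  moves:
    - [-0.003,0.012,0,-0.004,0.007,-0.006,50]
    - [0,0.01,0.01,0,0,0,50]
    - [0,0,0.02,0,0,0,50]
    - [0,0,0.01,0,0,0,50]
    - [0,0,0,0,0,0,50]

```text
t: 43.3
eef_pos: [488.6, -371.8, 97.0]
tcp_rot: [-3.139, 0.002, -0.004]
ft_force: [-0.3, -0.6, 0.1]
opening: 0.503
```

```bash
python3 - <<'E'
from h import *
go([490.2,-369.5],31,0)
c=read_camera("wrist"); cv2.imwrite("pics/bb_wrist.png",c["img"][:,:,::-1])
E
```

```text
t 43.3 pos [ 488.6 -371.8   97. ] rot [-3.139e+00  2.000e-03 -4.000e-03] F [-0.3 -0.6  0.1] op 0.503 j [-0.76  0.63  1.71  0.    0.81  0.82]
shift now-axes mm [ 1.7 -2.1 66. ]  in target-axes [ 1.6 -2.3 66. ]  turn [-0.003  0.002 -0.004] dist 66
```

View pics/bb_wrist.png

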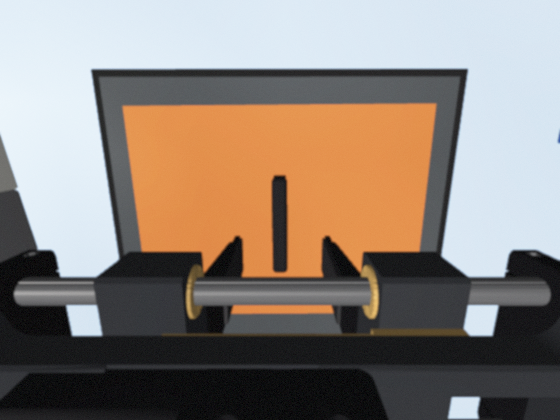

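Emit:
play_rows:
  moves:
    - [0.001,-0.001,0.015,-0.003,0,-0.004,50]
    - [0,0,0.02,0,0,0,50]
    - [0,0,0.015,0,0,0,50]
    - [0,0,0.005,0,0,0,50]
    - [0,0,0,0,0,0,50]

```text
t: 43.85
eef_pos: [492.0, -369.1, 43.8]
tcp_rot: [3.138, -0.001, 0.004]
ft_force: [0.5, -0.6, 0.2]
opening: 0.5
```

```bash
python3 - <<'E'
from h import *
go([490.2,-369.5],30,0)
E
```

```text
t 43.85 pos [ 492.  -369.1   43.8] rot [ 3.138e+00 -1.000e-03  4.000e-03] F [ 0.5 -0.6  0.2] op 0.5 j [-0.75  0.7   1.74 -0.    0.7   0.82]
shift now-axes mm [-1.9  0.4 13.8]  in target-axes [-1.8  0.4 13.8]  turn [ 0.003 -0.001  0.004] dist 14
```

Emit:
play_rows:
  moves:
    - [-0.002,0,0.008,0.003,0,0.004,50]
    - [0,0,0.006,0,0,0,50]
    - [0,0,0,0,0,0,50]

```text
t: 44.15
eef_pos: [490.5, -369.4, 30.3]
tcp_rot: [3.14, -0.003, 0.0]
ft_force: [-0.3, -0.1, -0.7]
opening: 0.5
```

```bash
python3 - <<'E'
from h import *
go([490.2,-369.5],30,0)
E
```

```text
t 44.15 pos [ 490.5 -369.4   30.3] rot [ 3.14e+00 -3.00e-03  0.00e+00] F [-0.3 -0.1 -0.7] op 0.5 j [-0.75  0.72  1.75  0.    0.67  0.82]
shift now-axes mm [-0.3  0.1  0.3]  in target-axes [-0.3  0.1  0.3]  turn [ 0.001 -0.003  0.   ] dist 0
```

Same pose as at release (x 490.5 vs 490.4, yaw 0). Close.

Emit:
play_rows:
  moves:
    - [0,0,0,0,0,0,0]
    - [0,0,0,0,0,0,0]
    - [0,0,0,0,0,0,0]
    - [0,0,0,0,0,0,0]
    - [0,0,0,0,0,0,0]
    - [0,0,0,0,0,0,0]
    - [0,0,0,0,0,0,0]

```text
t: 44.85
eef_pos: [490.7, -369.9, 31.2]
tcp_rot: [3.139, -0.004, -0.0]
ft_force: [0.1, -0.1, -1.1]
opening: 0.125
```

Emit:
play_rows:
  moves:
    - [0,0,-0.006,0,0,0,0]
    - [0,0,-0.015,0,0,0,0]
    - [0,0,-0.025,0,0,0,0]
    - [0,0,-0.03,0,0,0,0]
    - [0,0,-0.03,0,0,0,0]
    - [0,0,-0.03,0,0,0,0]
    - [0,0,0,0,0,0,0]

```text
t: 45.55
eef_pos: [489.5, -368.8, 176.5]
tcp_rot: [3.141, -0.002, -0.0]
ft_force: [-0.1, 0.1, -3.5]
opening: 0.123
```

```bash
python3 - <<'E'
from h import *
go([604.9,12.9],160,0.096)
E
```

```text
t 45.55 pos [ 489.5 -368.8  176.5] rot [ 3.141e+00 -2.000e-03 -0.000e+00] F [-0.1  0.1 -3.5] op 0.123 j [-0.75  0.53  1.65  0.    0.96  0.82]
shift now-axes mm [ 115.3 -381.8   16.4]  in target-axes [ 151.4 -368.9   16.5]  turn [ 0.001 -0.002 -0.096] dist 399
```

Emit:
play_rows:
  moves:
    - [0.006,-0.02,0,0,0,0,0]
    - [0.01,-0.034,0,0,0,0,0]
    - [0.01,-0.034,0,0,0,0,0]
    - [0.01,-0.034,0,0,0,0,0]
    - [0.01,-0.034,0,0,0,0,0]
    - [0.01,-0.034,0,0,0,0,0]
    - [0.01,-0.034,0,0,0,0,0]
    - [0.01,-0.034,0,0,0,0,0]

```text
t: 46.35
eef_pos: [564.2, -104.4, 174.8]
tcp_rot: [3.141, 0.001, -0.008]
ft_force: [0.8, -0.4, -2.9]
opening: 0.122
```

```bash
python3 - <<'E'
from h import *
go([605,12.9],160,0.096)
E
```

```text
t 46.35 pos [ 564.2 -104.4  174.8] rot [ 3.141e+00  1.000e-03 -8.000e-03] F [ 0.8 -0.4 -2.9] op 0.122 j [-0.3   0.48  1.75 -0.    0.92  1.28]
shift now-axes mm [  40.  -117.7   14.7]  in target-axes [  51.9 -112.9   14.8]  turn [ 0.001  0.001 -0.104] dist 125
```

Emit:
play_rows:
  moves:
    - [0.01,-0.028,0,0,0,-0.035,0]
    - [0.011,-0.028,0,0,0,-0.035,0]
    - [0.012,-0.028,0,0,0,-0.034,0]
    - [0.012,-0.02,0,0,0,0,0]
    - [0,0,0,0,0,0,0]
    - [0,0,0,0,0,0,0]

```text
t: 46.95
eef_pos: [603.3, 11.2, 171.6]
tcp_rot: [-3.14, 0.007, 0.106]
ft_force: [1.0, -0.2, -3.0]
opening: 0.125
```

```bash
python3 - <<'E'
from h import *
go([605,12.9],130,0.098)
E
```

```text
t 46.95 pos [603.3  11.2 171.6] rot [-3.14   0.007  0.106] F [ 1.  -0.2 -3. ] op 0.125 j [-0.09  0.52  1.67 -0.    0.95  1.37]
shift now-axes mm [ 2.2 -1.5 41.6]  in target-axes [ 1.8 -1.5 41.6]  turn [-0.001  0.007  0.008] dist 42
```

Emit:
play_rows:
  moves:
    - [0.002,-0.001,0.012,0,0.007,0.008,0]
    - [0,0,0.015,0,0,0,0]
    - [0,0,0.015,0,0,0,0]
    - [0,0,0,0,0,0,0]

```text
t: 47.35
eef_pos: [603.3, 9.5, 128.0]
tcp_rot: [-3.14, 0.002, 0.095]
ft_force: [0.0, 0.5, -2.9]
opening: 0.128
```

```bash
python3 - <<'E'
from h import *
go([605.1,12.9],95,0.098)
E
```

```text
t 47.35 pos [603.3   9.5 128. ] rot [-3.14e+00  2.00e-03  9.50e-02] F [ 0.   0.5 -2.9] op 0.128 j [-0.09  0.58  1.71  0.    0.85  1.38]
shift now-axes mm [ 2.2 -3.2 33. ]  in target-axes [ 2.1 -3.2 33. ]  turn [-0.001  0.002 -0.003] dist 33
```

Emit:
play_rows:
  moves:
    - [0.002,-0.003,0.008,0,0,-0.003,0]
    - [0,0,0.01,0,0,0,0]
    - [0,0,0.006,0,0,0,0]
    - [0,0,0,0,0,0,0]

```text
t: 47.75
eef_pos: [605.1, 11.3, 103.3]
tcp_rot: [-3.141, 0.001, 0.096]
ft_force: [-0.8, 0.2, -2.9]
opening: 0.122
```

```bash
python3 - <<'E'
from h import *
go([605.1,12.9],95,0.098)
c=read_camera("side"); crop(c,"cc_side",240,150,150,125,5)
c=read_camera("wrist"); cv2.imwrite("pics/cc_wrist.png",c["img"][:,:,::-1])
E
```

```text
t 47.75 pos [605.1  11.3 103.3] rot [-3.141e+00  1.000e-03  9.600e-02] F [-0.8  0.2 -2.9] op 0.122 j [-0.09  0.61  1.73  0.    0.8   1.38]
shift now-axes mm [ 0.2 -1.5  8.3]  in target-axes [ 0.2 -1.5  8.3]  turn [-0.001  0.001 -0.002] dist 8
```

View pics/cc_side.png

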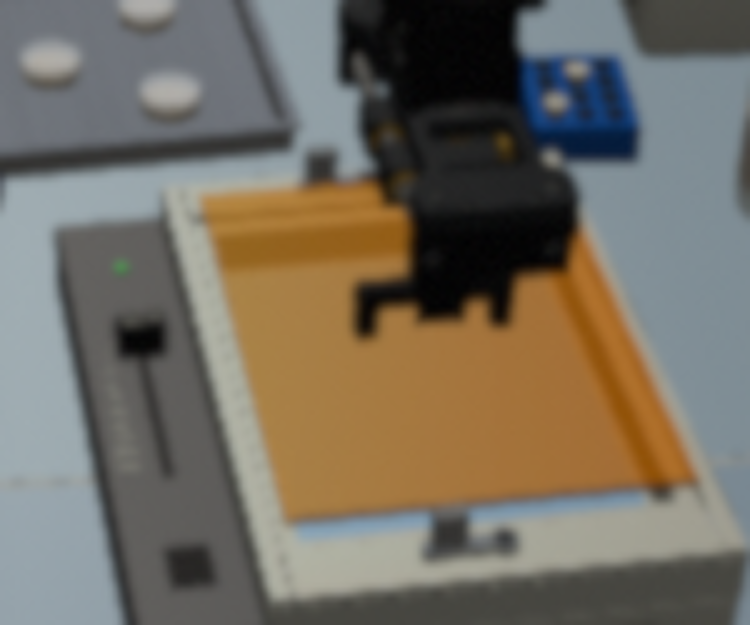

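View pics/cc_wrist.png

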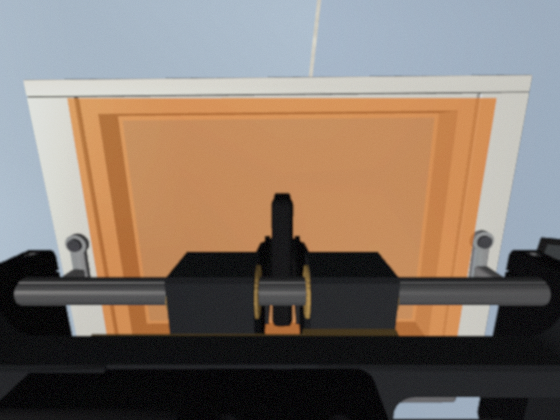

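Aligned with the frame. Lower slowly.

Emit:
play_rows:
  moves:
    - [0,-0.0015,0.004,0,0,-0.002,0]
    - [0,0,0.004,0,0,0,0]
    - [0,0,0,0,0,0,0]

```text
t: 48.15
eef_pos: [605.6, 13.1, 96.3]
tcp_rot: [-3.141, -0.002, 0.099]
ft_force: [0.4, 0.3, -2.6]
opening: 0.128
```

```bash
python3 - <<'E'
from h import *
go([605.1,12.9],86,0.098)
E
```

```text
t 48.15 pos [605.6  13.1  96.3] rot [-3.141e+00 -2.000e-03  9.900e-02] F [ 0.4  0.3 -2.6] op 0.128 j [-0.09  0.62  1.73  0.    0.79  1.38]
shift now-axes mm [-0.5  0.1 10.3]  in target-axes [-0.5  0.1 10.3]  turn [-0.    -0.002  0.001] dist 10
```

Emit:
play_rows:
  moves:
    - [-0.0005,0,0.003,0,0,0,0]
    - [0,0,0.002,0,0,0,0]
    - [0,0,0,0,0,0,0]

```text
t: 48.45
eef_pos: [605.2, 13.1, 91.0]
tcp_rot: [-3.141, -0.002, 0.099]
ft_force: [-0.2, 0.1, -2.4]
opening: 0.122
```

Emit:
play_rows:
  moves:
    - [0,0,0.0025,0,0,0,0]
    - [0,0,0,0,0,0,0]

```text
t: 48.65
eef_pos: [605.2, 13.1, 88.3]
tcp_rot: [-3.141, -0.002, 0.099]
ft_force: [-0.2, -0.4, -2.5]
opening: 0.121
```

Emit:
play_rows:
  moves:
    - [0,0,0.002,0,0,0,0]
    - [0,0,0,0,0,0,0]

```text
t: 48.85
eef_pos: [605.4, 13.1, 86.3]
tcp_rot: [-3.141, -0.002, 0.099]
ft_force: [-0.3, -0.2, -3.6]
opening: 0.122
```

Emit:
play_rows:
  moves:
    - [0,0,0.0015,0,0,0,0]
    - [0,0,0,0,0,0,0]

```text
t: 49.05
eef_pos: [605.6, 13.0, 86.6]
tcp_rot: [-3.142, -0.004, 0.099]
ft_force: [-0.3, 0.2, -3.0]
opening: 0.123
```

Emit:
play_rows:
  moves:
    - [0,0,0,0,0,0,50]
    - [0,0,0,0,0,0,50]
    - [0,0,0,0,0,0,50]
    - [0,0,0,0,0,0,50]
    - [0,0,-0.03,0,0,0,50]
    - [0,0,-0.04,0,0,0,0]
    - [0,0,0,0,0,0,0]

```text
t: 49.75
eef_pos: [605.6, 12.9, 158.0]
tcp_rot: [-3.141, -0.002, 0.099]
ft_force: [0.0, -0.8, -0.6]
opening: 0.379
```

```bash
python3 - <<'E'
from h import *
go(V(-25,170),150,VY)
c=read_camera("side"); crop(c,"dd_side",240,150,150,125,5)
c=read_camera("wrist"); cv2.imwrite("pics/dd_wrist.png",c["img"][:,:,::-1])
E
```

```text
t 49.75 pos [605.6  12.9 158. ] rot [-3.141e+00 -2.000e-03  9.900e-02] F [ 0.  -0.8 -0.6] op 0.379 j [-0.09  0.54  1.69  0.    0.91  1.38]
shift now-axes mm [ -27.8 -170.1    8. ]  in target-axes [ -26.8 -170.3    8. ]  turn [-0.    -0.002 -0.005] dist 173
```

View pics/dd_side.png

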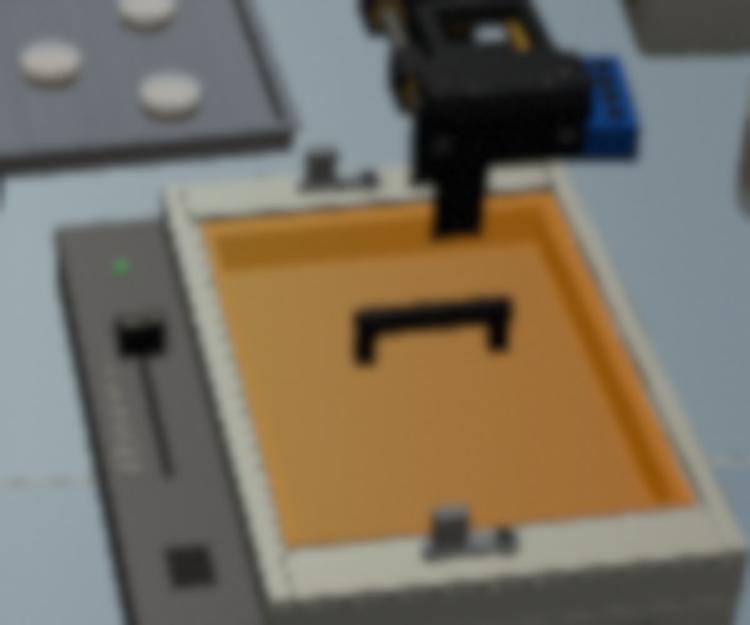

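View pics/dd_wrist.png

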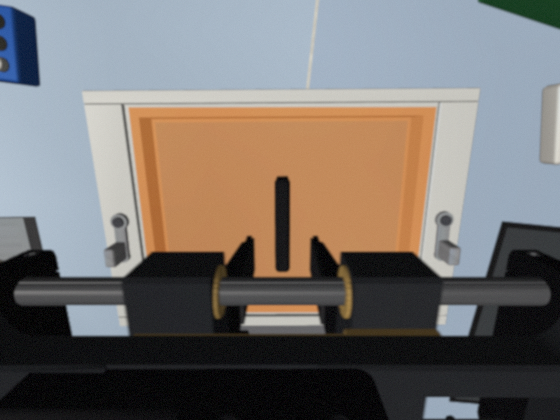

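Emit:
play_rows:
  moves:
    - [-0.005,-0.03,0,0,0,0,0]
    - [-0.005,-0.03,0,0,0,0,0]
    - [-0.005,-0.03,0,0,0,0,0]
    - [-0.005,-0.03,0,0,0,0,0]
    - [-0.005,-0.03,0,0,0,0,0]
    - [-0.003,-0.015,0,0,0,0,0]
    - [0,0,0,0,0,0,0]

```text
t: 50.55
eef_pos: [555.3, 178.4, 145.4]
tcp_rot: [-3.141, 0.015, 0.096]
ft_force: [0.5, 0.1, 0.7]
opening: 0.004
```

```bash
python3 - <<'E'
from h import *
go(V(-28,165),85,VY)
E
```

```text
t 50.55 pos [555.3 178.4 145.4] rot [-3.141  0.015  0.096] F [0.5 0.1 0.7] op 0.004 j [0.2  0.53 1.74 0.   0.88 1.67]
shift now-axes mm [ 3.9  4.6 60.4]  in target-axes [ 3.   4.6 60.4]  turn [-0.001  0.015 -0.008] dist 61
```

Emit:
play_rows:
  moves:
    - [0.003,0,0.015,0,0.015,-0.008,0]
    - [0,0,0.02,0,0,0,0]
    - [0,0,0.016,0,0,0,0]
    - [0,0,0,0,0,0,0]

```text
t: 50.95
eef_pos: [559.1, 175.2, 91.2]
tcp_rot: [-3.142, 0.001, 0.104]
ft_force: [0.7, 0.1, 0.7]
opening: 0.003
```

```bash
python3 - <<'E'
from h import *
go(V(-28,150),85,VY);print(iV(state()["eef_pos"]))
E
```

```text
t 50.95 pos [559.1 175.2  91.2] rot [-3.142e+00  1.000e-03  1.040e-01] F [0.7 0.1 0.7] op 0.003 j [0.19 0.61 1.79 0.   0.75 1.66]
shift now-axes mm [-0.5 16.   6.2]  in target-axes [-0.5 16.   6.2]  turn [-0.     0.001 -0.   ] dist 17
[-27.53023028 165.95496091]
```

Now push inward: y 166 → ~131 at x ≈ −29.

Emit:
play_rows:
  moves:
    - [0,0.006,0.006,0,0,0,0]
    - [0,0.006,0,0,0,0,0]
    - [0,0.006,0,0,0,0,0]
    - [-0.001,0.006,0,0,0,0,0]
    - [-0.001,0.006,0,0,0,0,0]
    - [-0.001,0.005,0,0,0,0,0]
    - [0,0,0,0,0,0,0]

```text
t: 51.65
eef_pos: [561.2, 135.0, 87.0]
tcp_rot: [-3.141, -0.002, 0.101]
ft_force: [-0.3, 0.4, -0.5]
opening: 0.003
```

```bash
python3 - <<'E'
from h import *
go(V(-22,115),85,VY);print(iV(state()["eef_pos"]))
c=read_camera("side"); crop(c,"ee_side",240,150,150,125,5)
E
```

```text
t 51.65 pos [561.2 135.   87. ] rot [-3.141e+00 -2.000e-03  1.010e-01] F [-0.3  0.4 -0.5] op 0.003 j [0.12 0.6  1.81 0.   0.73 1.59]
shift now-axes mm [ 7.6 10.8  2. ]  in target-axes [ 7.6 10.8  2. ]  turn [-0.001 -0.002 -0.003] dist 13
[-29.62304919 125.78818366]
```

View pics/ee_side.png

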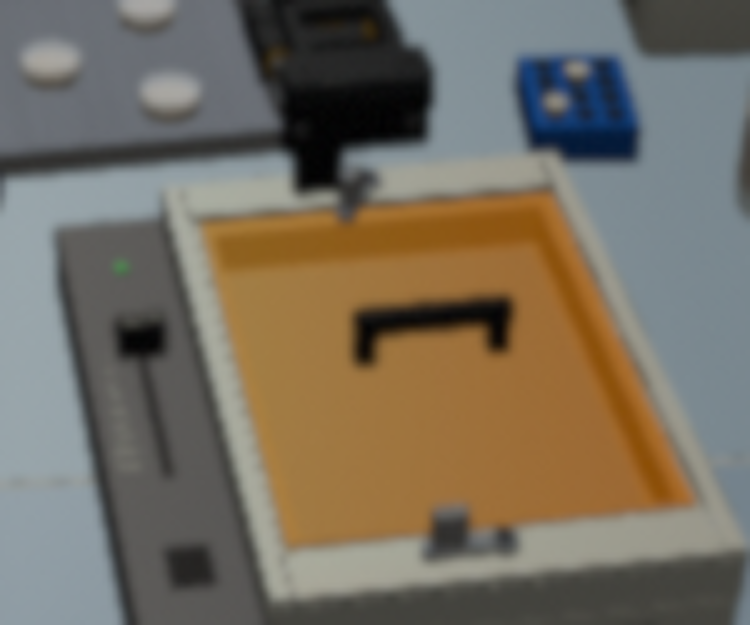

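Tab is about half way. Continue diagonally, then +x.

Emit:
play_rows:
  moves:
    - [0.002,0.004,0.001,0,0,0,0]
    - [0.003,0.004,0,0,0,0,0]
    - [0.004,0.003,0,0,0,0,0]
    - [0.004,0,0,0,0,0,0]
    - [0,0,0,0,0,0,0]

```text
t: 52.2
eef_pos: [576.1, 124.9, 85.8]
tcp_rot: [-3.141, -0.0, 0.102]
ft_force: [-1.4, 2.1, 1.0]
opening: 0.004
```

Emit:
play_rows:
  moves:
    - [0.002,0,0,0,0,0,0]
    - [0,0,0,0,0,0,0]

```text
t: 52.4
eef_pos: [576.0, 124.8, 85.7]
tcp_rot: [3.142, 0.005, 0.102]
ft_force: [-0.3, 0.6, 0.1]
opening: 0.005
```

```bash
python3 - <<'E'
from h import *
st();print(iV(state()["eef_pos"]))
c=read_camera("side"); crop(c,"ff_side",280,170,75,62,10)
E
```

```text
t 52.4 pos [576.  124.8  85.7] rot [3.142 0.005 0.102] F [-0.3  0.6  0.1] op 0.005 j [ 0.1   0.62  1.78 -0.    0.75  1.57]
[-15.90564841 114.06908996]
```

View pics/ff_side.png

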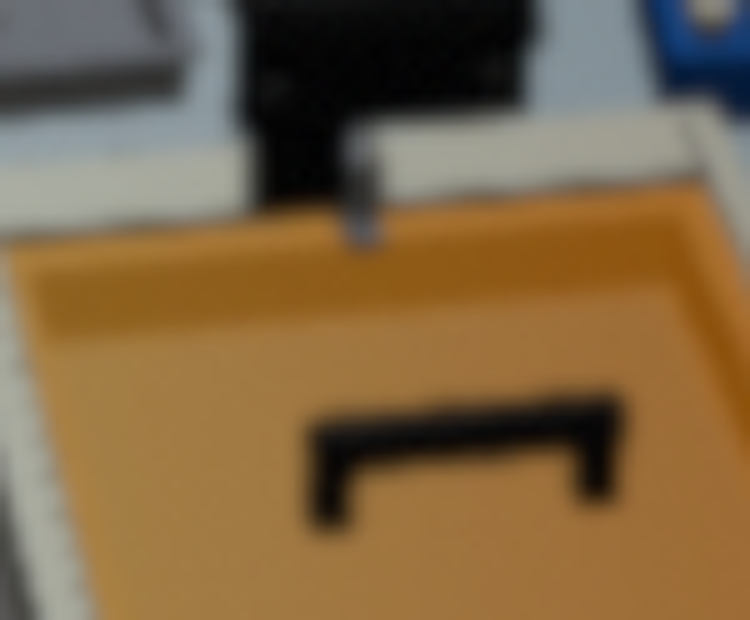

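Emit:
play_rows:
  moves:
    - [0.004,0,0,0,0.005,0,0]

```text
t: 52.55
eef_pos: [576.7, 124.8, 85.3]
tcp_rot: [3.141, 0.008, 0.103]
ft_force: [-30.5, -7.0, 21.4]
opening: 0.004
```

```bash
python3 - <<'E'
from h import *
st();print(iV(state()["eef_pos"]))
E
```

```text
t 52.55 pos [576.7 124.8  85.3] rot [3.141 0.008 0.103] F [-30.5  -7.   21.4] op 0.004 j [ 0.1   0.62  1.77 -0.    0.75  1.57]
[-15.23263062 114.02102423]
```

Emit:
play_rows:
  moves:
    - [-0.01,0,0,0,0.008,0,0]
    - [0,0,-0.03,0,0,0,0]
    - [0,0,-0.03,0,0,0,0]
    - [0,0,0,0,0,0,0]

```text
t: 52.95
eef_pos: [566.8, 124.0, 146.6]
tcp_rot: [3.141, -0.0, 0.103]
ft_force: [-0.2, 0.7, -0.8]
opening: 0.006
```

```bash
python3 - <<'E'
from h import *
go(V(-28,-168),150,VY)
E
```

```text
t 52.95 pos [566.8 124.  146.6] rot [ 3.141 -0.     0.103] F [-0.2  0.7 -0.8] op 0.006 j [ 0.1   0.52  1.76 -0.    0.86  1.57]
shift now-axes mm [ -2.7 282.2  -3.2]  in target-axes [ -2.8 282.2  -3.4]  turn [ 0.001 -0.    -0.001] dist 282
```

Emit:
play_rows:
  moves:
    - [0,0.03,0,0,0,0,0]
    - [0,0.036,0,0,0,0,0]
    - [0,0.036,0,0,0,0,0]
    - [0,0.036,0,0,0,0,0]
    - [0,0.036,0,0,0,0,0]
    - [0,0.036,0,0,0,0,0]
    - [0,0.036,0,0,0,0,0]
    - [0,0.03,0,0,0,0,0]

```text
t: 53.75
eef_pos: [599.2, -157.0, 143.5]
tcp_rot: [3.14, -0.007, 0.111]
ft_force: [-0.3, -0.1, -0.0]
opening: 0.006
```

```bash
python3 - <<'E'
from h import *
go(V(-28,-168),85,VY)
c=read_camera("side"); crop(c,"gg_side",240,150,150,125,5)
E
```

```text
t 53.75 pos [ 599.2 -157.   143.5] rot [ 3.14  -0.007  0.111] F [-0.3 -0.1 -0. ] op 0.006 j [-0.36  0.57  1.67  0.    0.9   1.1 ]
shift now-axes mm [-6.3 -0.7 58.5]  in target-axes [-5.9 -0.6 58.5]  turn [ 0.002 -0.007  0.007] dist 59
```

View pics/gg_side.png

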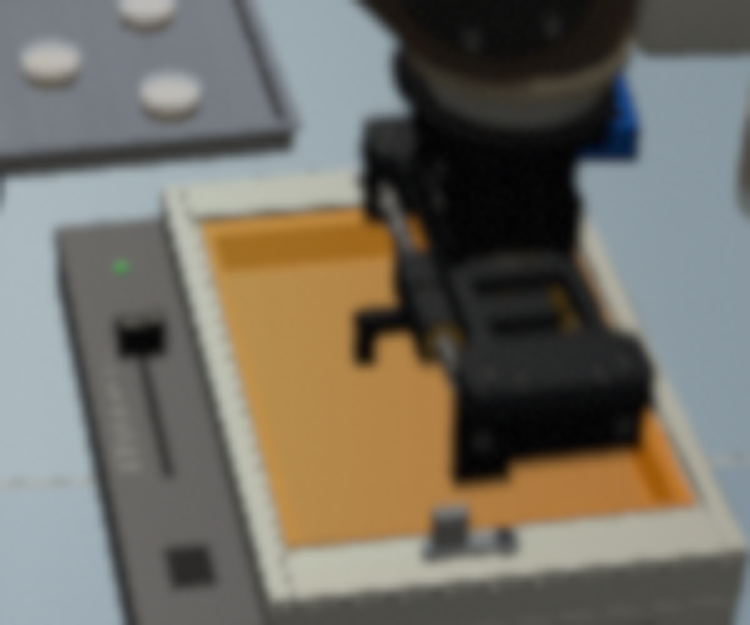

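Emit:
play_rows:
  moves:
    - [-0.006,0,0.015,0,-0.007,0.007,0]
    - [0,0,0.02,0,0,0,0]
    - [0,0,0.018,0,0,0,0]
    - [0,0,0,0,0,0,0]

```text
t: 54.2
eef_pos: [594.6, -164.6, 86.4]
tcp_rot: [3.137, -0.003, 0.097]
ft_force: [-0.6, 0.3, 0.8]
opening: 0.005
```

```bash
python3 - <<'E'
from h import *
go(V(-28,-150),85,VY);print(iV(state()["eef_pos"]))
E
```

```text
t 54.2 pos [ 594.6 -164.6   86.4] rot [ 3.137e+00 -3.000e-03  9.700e-02] F [-0.6  0.3  0.8] op 0.005 j [-0.38  0.64  1.71 -0.    0.78  1.1 ]
shift now-axes mm [ -0.7 -25.6   1.3]  in target-axes [ -0.5 -25.6   1.4]  turn [ 0.004 -0.003 -0.007] dist 26
[ -27.52564011 -175.64471279]
```

Push inward (tool −y) from −175.6 to about −129.

Emit:
play_rows:
  moves:
    - [0,-0.012,0.001,0.004,-0.003,-0.007,0]
    - [0,-0.009,0,0,0,0,0]
    - [0,-0.006,0,0,0,0,0]
    - [-0.001,-0.006,0,0,0,0,0]
    - [-0.001,-0.006,0,0,0,0,0]
    - [-0.001,-0.005,0,0,0,0,0]
    - [0,0,0,0,0,0,0]

```text
t: 54.9
eef_pos: [587.9, -116.8, 87.8]
tcp_rot: [3.139, -0.004, 0.107]
ft_force: [-0.2, -1.3, -0.3]
opening: 0.005
```

```bash
python3 - <<'E'
from h import *
go(V(-22,-115),85,VY);print(iV(state()["eef_pos"]))
c=read_camera("side"); crop(c,"hh_side",240,150,150,125,5)
E
```

```text
t 54.9 pos [ 587.9 -116.8   87.8] rot [ 3.139 -0.004  0.107] F [-0.2 -1.3 -0.3] op 0.005 j [-0.31  0.62  1.76 -0.    0.76  1.16]
shift now-axes mm [  7.2 -12.5   2.8]  in target-axes [  7.2 -12.5   2.8]  turn [ 0.003 -0.004  0.003] dist 15
[ -29.21672185 -127.46135033]
```

View pics/hh_side.png

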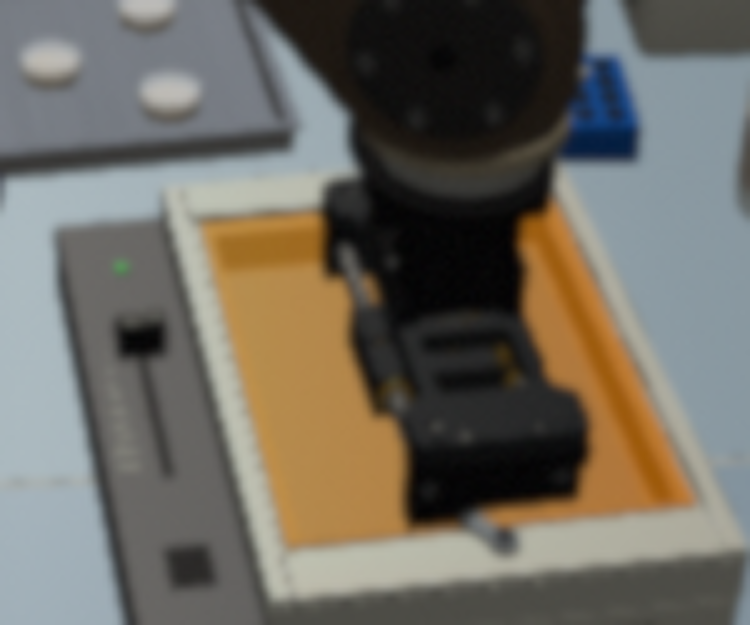

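Emit:
play_rows:
  moves:
    - [0.002,-0.004,0.002,0,0,0,0]
    - [0.003,-0.004,0,0,0,0,0]
    - [0.004,-0.004,0,0,0,0,0]
    - [0.004,0,0,0,0,0,0]
    - [0,0,0,0,0,0,0]

```text
t: 55.45
eef_pos: [600.1, -102.7, 85.4]
tcp_rot: [3.14, -0.002, 0.106]
ft_force: [-2.2, -1.2, 0.2]
opening: 0.007
```

Emit:
play_rows:
  moves:
    - [0.002,0,0,0,0,0,0]

```text
t: 55.55
eef_pos: [600.4, -102.4, 85.2]
tcp_rot: [3.14, 0.002, 0.107]
ft_force: [-19.3, -5.6, 12.8]
opening: 0.008
```

```bash
python3 - <<'E'
from h import *
st();print(iV(state()["eef_pos"]))
E
```

```text
t 55.55 pos [ 600.4 -102.4   85.2] rot [3.14e+00 2.00e-03 1.07e-01] F [-19.3  -5.6  12.8] op 0.008 j [-0.28  0.64  1.73 -0.    0.77  1.19]
[ -15.26331697 -114.45897671]
```

At the stop too (same x = −15.3). Back off, rise, retreat and check.

Emit:
play_rows:
  moves:
    - [-0.01,0,0,0,0,0,0]
    - [0,0,-0.03,0,0,0,0]
    - [0,0,-0.04,0,0,0,0]
    - [-0.02,0.04,-0.02,0,0,0,0]
    - [-0.02,0.045,-0.02,0,0,0,0]
    - [-0.02,0.045,0,0,0,0,0]
    - [-0.02,0.045,0,0,0,0,0]
    - [-0.02,0.045,0,0,0,0,0]

```text
t: 56.35
eef_pos: [514.6, -332.6, 199.7]
tcp_rot: [3.137, -0.003, 0.115]
ft_force: [0.3, -0.4, -0.2]
opening: 0.003
```

Emit:
play_rows:
  moves:
    - [-0.02,0.045,0,0,0,0,0]
    - [-0.02,0.045,0,0,0,0,0]
    - [-0.02,0.045,0,0,0,0,0]
    - [0,0,0,0,0,0,0]

```text
t: 56.75
eef_pos: [466.3, -480.6, 200.3]
tcp_rot: [3.134, -0.006, 0.11]
ft_force: [-0.2, 0.9, -0.5]
opening: 0.002
```

```bash
python3 - <<'E'
from h import *
st()
c=read_camera("side"); crop(c,"ii_side",200,110,200,160,4)
c=read_camera("top"); crop(c,"ii_top",50,100,330,190,2.4); crop(c,"ii_top2",195,110,170,145,4.5)
E
```

```text
t 56.75 pos [ 466.3 -480.6  200.3] rot [ 3.134 -0.006  0.11 ] F [-0.2  0.9 -0.5] op 0.002 j [-0.9   0.58  1.48  0.    1.07  0.56]
```

View pics/ii_side.png

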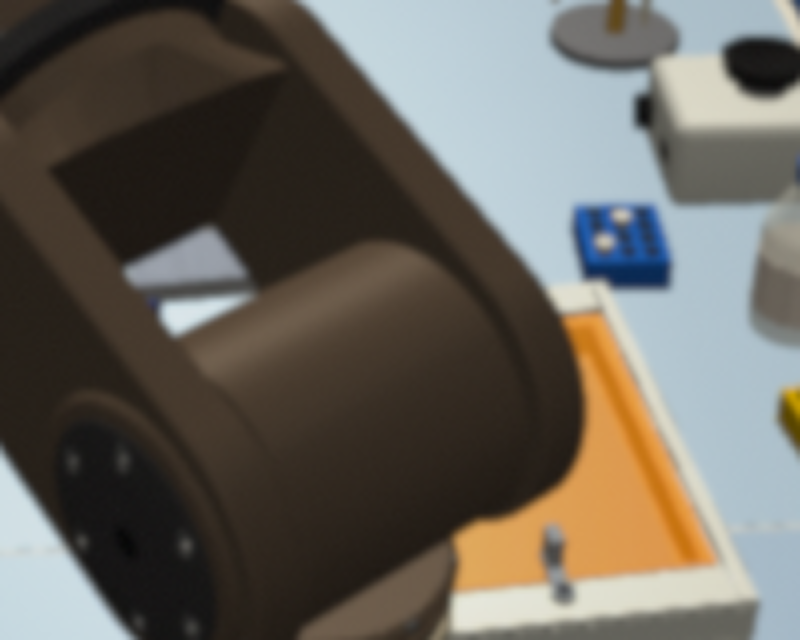

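View pics/ii_top.png

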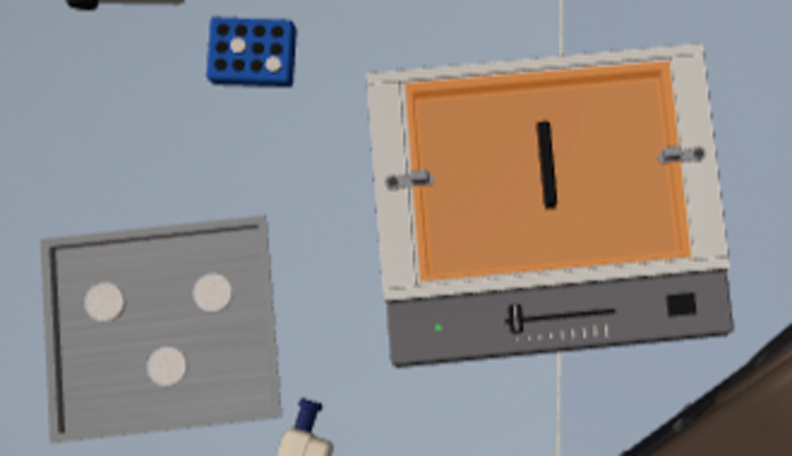

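View pics/ii_top2.png

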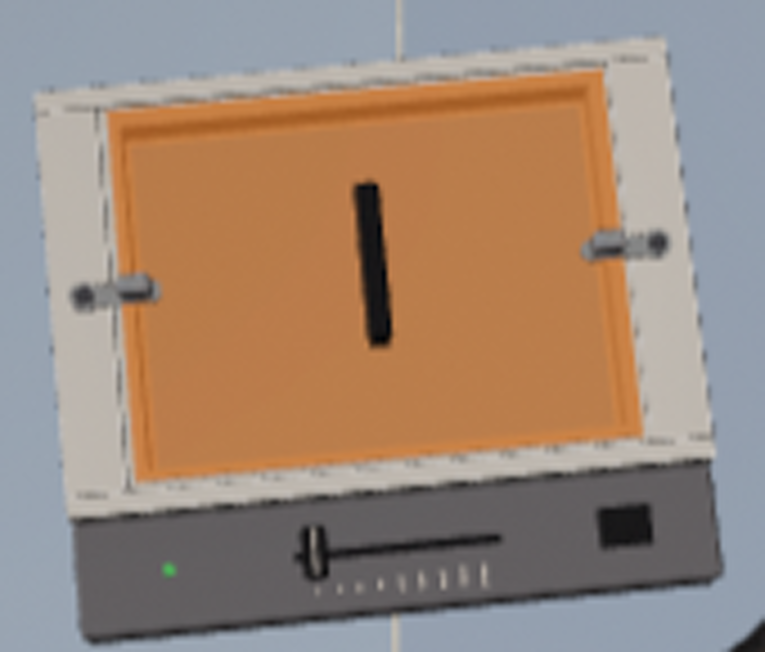

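```bash
python3 - <<'E'
from cell import *
print(job_done())
E
```

```text
the job is handed in; nothing more can be done
None
```

I've handed the job in: the viewer is unloaded and closed up again, at about 57 s of the 210 s allowed.

- **What I did, in order:**
  1. Slid the dimmer to its off stop.
  2. Swung both tabs fully aside.
  3. Laid the pane in the middle of the mat, handle up.
  4. Moved the three dishes there were to the tray and set each down on its floor.
  5. Put the pane back in its frame.
  6. Swung both tabs back to their inner stops.
- **Knocked dish:** the last dish was knocked about 4 cm aside just before I reached it. I found it again in the camera images and picked it up from its new place.
- **Last checks:** in the final top picture all three dishes are apart and inside the tray walls. An earlier side picture shows them lying flat. The pane is in its frame with the handle up, both tabs point inward over its edge, and the dimmer cap is at its off end. Nothing else had been moved in that view, but the marker was outside it; I last saw it, in place, before the pane went back.
- **Disagreements:** the cameras read about 2 mm off the robot's own position in y, and I corrected for that from the touches. Pressing each tab against its inner stop briefly gave about 38 N (left) and 24 N (right) at the wrist, well under the 120 N limit. No check failed.

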